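Clear the mould with tongs and close it

TASK

Some white moulded spacers are left at the bottom of the mould's deep, narrow wells: pull every one out with the sprung tongs and put them all in the grey parts tray. When all are in the tray, close the mould by seating the loose aluminium plate flat and square, fully home in its keyed recess. Leave the tongs standing upright in their stand and do not disturb the other things on the bench.

Things in the scene. Friction and masses are not known exactly. Their poses are not given: they have to be found in the camera images.
- mould: Fixed aluminium mould base, 110 (own x) x 170 (y) x 60 mm high, origin at the centre of its underside, x within 0.3 rad of world x. In the floor of its top recess are four straight wells in a row along y, at y = -42, -14, 14, 42 mm, each 40 mm long in x, 18 mm wide in y and 44 mm deep (well floor 6 mm above the bench).
- recess (a point): Centre of the floor of the mould's recess, 50 mm above the bench, axes as the mould's. The recess is 64 (x) x 124 (y) mm and 10 mm deep; its corner at +x +y is filled by an 18 (x) x 9 (y) mm key block, flush with the mould's top.
- spacer0: White plastic spacer, cylinder 14 mm in diameter, 14 mm high, 12 g, origin at the centre of its underside. If present, it starts upright on the floor of the mould's well at y = -42 mm, up to 3 mm off the well's centre along the mould's x. 2 to 4 spacers are present.
- spacer1: White plastic spacer, cylinder 14 mm in diameter, 14 mm high, 12 g, origin at the centre of its underside. If present, it starts upright on the floor of the mould's well at y = -14 mm, up to 3 mm off the well's centre along the mould's x. 2 to 4 spacers are present.
- spacer2: White plastic spacer, cylinder 14 mm in diameter, 14 mm high, 12 g, origin at the centre of its underside. If present, it starts upright on the floor of the mould's well at y = 14 mm, up to 3 mm off the well's centre along the mould's x. 2 to 4 spacers are present.
- spacer3: White plastic spacer, cylinder 14 mm in diameter, 14 mm high, 12 g, origin at the centre of its underside. If present, it starts upright on the floor of the mould's well at y = 42 mm, up to 3 mm off the well's centre along the mould's x. 2 to 4 spacers are present.
- tongs: Sprung tongs, 134 mm tall, 0.15 kg, tips down in their stand. Origin midway between the tips at tip level, z up, y the closing line. Two straight steel legs (10 mm wide in x, 3 thick, 86 long) lead to the tips: relaxed, 32 mm over the outsides, 26 between. Over them: guard wings reaching 20 mm to +x and -x, 86 to 90 mm up; the grip plates; a bridge 14 x 14 mm, top 134 mm up.
- tongs_grip (a point): Point midway between the tongs' two black grip plates, 112 mm above the tips: a good height for the tool centre, fingers closing along the tongs' y. The plates are 22 mm wide (x), 28 mm high (90 to 118 mm above the tips), and 50 mm over the outsides when relaxed; squeezed to 45 mm, the gap between the legs is 21 mm; to 38 mm, 14 mm.
- jaw (a joint): Travel of the tongs' one moving jaw (the one at +y) towards the other of the tongs, m: 0 relaxed, 0.012 with the legs 14 mm apart, at most 0.018. The spring pushes back with 1.2 N per mm and opens the jaws as the fingers yield. Held with the plates squeezed to 45 mm over the outsides (6 N) the tongs stay half open and do not drop.
- stand: Fixed grey stand for the tongs, 60 (own x) x 80 (own y) x 92 mm high (83 at its +y and -y ends), origin at the centre of its underside. Central upright slot 16 (x) x 38 (y) mm 89 mm deep; the tongs stand in it, their guard wings resting on the stand's top, tips 6 mm above the bench, their y along the stand's y, either way round.
- tray: Loose grey plastic parts tray, outside 150 (own x) x 120 (own y) x 35 mm high, walls and floor 4 mm, 0.5 kg, open above, origin at the centre of its underside. It may be knocked aside.
- plate: Loose aluminium closing plate, 60 (x) x 120 (y) x 12 mm, 0.3 kg, lying flat, origin at the centre of its underside, x within 0.5 rad of world x. Its corner at +x +y has a notch 18 (x) x 11 (y) mm for the key block. On top a central rib handle, 16 mm thick (x), 60 long (y), from 12 to 40 mm up. Seated, its origin is at point recess, axes as the mould's, with 2 mm play all round.
- screwdriver: Bystander, to be left alone: a hand screwdriver lying on the bench.
- wrench: Bystander, to be left alone: an open-ended steel wrench lying on the bench.
- mug: Bystander, to be left alone: a white mug, 80 mm wide, 90 mm high.
- tape: Bystander, to be left alone: a roll of paper tape lying flat, 90 mm across, 24 mm high.
- spray: Bystander, to be left alone: an upright white plastic bottle, 52 mm across, 170 mm high.
- foam: Bystander, to be left alone: a block of black foam, 70 x 90 x 30 mm.
Things that resemble listed ones, but are neither listed nor needed, are in the scene too. Leave any purple look-alike of the tongs alone. What is shaped like the tray but brown is not meant.

How it is judged:
By the outcome, as a careful person would: the job done as asked, in the order asked, and still so for the second after the job is handed in, with the robot touching nothing.
Of spacer0, spacer1, spacer2, spacer3 only 2 to 4 are there at a start; the rules pass over those that are not, and their reading is None.
At some moment in a run one of plate, tray may be knocked a few centimetres aside while the robot is not near it.
It also fails if it takes over 210 s, if anything falls off the work surface, if the arm or the gripper's body presses on something with over 40 N, if the wrist force passes 120 N, or if a joint passes its speed limit or range.

ROBOT

A 7-joint arm with a two-finger parallel gripper is mounted at the origin on the work surface. World frame = base frame: x ahead of the robot, y to its left, z up, the work surface at z = 0. Lengths are in mm, angles in rad, forces in N, time in s.
With the tool pointing down it reaches from about 425 to 1025 mm from the base axis. Payload 3.6 kg.
Tool frame: the origin (TCP) lies between the finger pads, 19 mm behind the fingertips; this is the grasp point; z points along the fingers, y is the line along which they close (so a half turn about z gives the same grasp; the last joint's range is limited). The gripper opens to 85 mm and grips with 20 to 120 N. Pads are 22 mm wide; open, the fingers measure 114 mm over their backs; the gripper's body (76 mm by 85 mm) begins 54 mm behind the grasp point. The pads swing forward as they close: fully open they stand 13 mm farther back than shut.
Start: joints at [1.065, 0.591, 0.048, 1.609, -0.033, 0.943, -0.034], TCP at [290.855, -664.103, 250.002] pointing down, gripper open.
Joint ranges: [-2.69, 2.69], [-0.47, 2.24], [-1.27, 1.36], [0.19, 2.51], [-1.53, 4.68], [0.08, 2.07], [-3.09, 3.09]. Speed limits (rad/s): [2.57, 2.57, 3.14, 3.14, 3.14, 3.14, 3.14].

INTERFACE

Orientations are given as [roll, pitch, yaw] about the fixed x, y, z axes, in that order (R = Rz(yaw) Ry(pitch) Rx(roll)).
In Python, from rig import monitor, cams, order gives the robot as it stands.
- The arm moves only by the shell command python3 -m pendant 'ROWS'. ROWS is JSON, a list that holds one entry, the list of rows, each a list of 5 numbers: the closure, from -1 (fully open) to 1 (shut), then the shift along the tool's x, y, z each as a share of 50 cm, from -1 to 1, then the turn about the tool's z as a share of 120 degrees, from -1 to 1. A call has 1 to 8 rows; each row is the pose to reach, as a shift and turn from the pose commanded when the call began, along the tool's axes at that moment; what a row does not reach only later rows make up. A row lasts 1/10 s, in which the tool goes at most 50 mm and 8.59 degrees, less where a joint would pass 70% of its speed; a pose out of reach is approached as far as the arm can. A call with a number of a shift or a turn outside -1 to 1 is refused whole. A call with a gripper value outside its range is refused whole. The fingers move at their own pace and stop on an object; the grip force is fixed at half the most. Time passes only in rows, so rows that repeat a pose let the fingers close. It gives the time, the measured TCP pose, the force, the opening and the grip force at its end, in the units of the state.
- monitor.state(): the state, without advancing time (a new reading comes with each control period).
- cams.get_image(name): name is "scene" or "top"; returns a dict with "color" (480x640x3 uint8, blue, green, red), "fx", "fy", "cx", "cy" (pixels), "R" (3x3) and "t" (3): a world point X has camera coordinates R X + t. Camera axes: x right, y down, z forward; pixel columns grow to the right and rows downward; lengths in mm; the calibration is good to about 2 mm. A picture is of the moment at which its call begins. There is no depth.
- order.sign_off(): hands the job in; it is judged then, once.
The state is a dict: "t": time; "joint_positions": joint angles; "qvel": joint speeds; "joint_torque": joint torques, N m; "ee_pos": TCP position; "eef_rot": TCP orientation; "ft_force": force on the tool from outside, world axes, zero at the start; "torque": the same for the moment, N m; "width": finger opening in mm; "grasp_force": force on a finger pad.
Only numpy, scipy, OpenCV 4.12 (cv2) and the standard library are available. Lean on these libraries where they do the work, as an engineer would, in place of code of your own. Each camera call takes 0.05 s, during which the arm holds its last target. There are 200 camera calls.

## Working session

There is one attempt and no reset: what is moved stays moved. The work goes in short steps, Python scripts to look and compute and a shell command to move; the robot and the scene stay as the last step left them, time stands still between calls to the robot, and variables do not carry over. Pictures are saved under pics/ and viewed, at most 14 in all, crops included, and the job is handed in when it is done.

```bash
ls; mkdir -p pics; python3 - <<'E'
from rig import monitor,cams
import cv2,numpy as np
print(monitor.state())
for n in("scene","top"):
    d=cams.get_image(n);cv2.imwrite(f"pics/{n}0.png",d["color"])
    print(n,d["fx"],d["fy"],d["cx"],d["cy"],np.round(d["R"],4).tolist(),d["t"], (-np.array(d["R"]).T@np.array(d["t"])))
E
```

```text
pics
{'t': 0.0, 'joint_positions': array([ 1.06447022,  0.59210614,  0.04830919,  1.60983171, -0.03331161,
        0.9426816 , -0.03371273]), 'qvel': array([ 5.08848647e-04, -3.52474465e-04,  8.40248304e-04,  9.62628520e-05,
       -1.18058085e-04,  1.78514473e-03,  6.00788923e-04]), 'joint_torque': array([-1.14547100e-03, -5.48689520e+01,  1.54638391e+00, -1.98124462e+01,
        9.45289823e-03,  8.72266857e-03,  3.72029746e-06]), 'ee_pos': array([ 290.56122637, -663.37374311,  248.8469732 ]), 'eef_rot': array([-3.13937432e+00,  1.21083997e-04,  4.12879207e-01]), 'ft_force': array([ 0.49080396, -0.40051559,  0.20370488]), 'torque': array([ 0.00516531,  0.00747915, -0.03125651]), 'grasp_force': 0.0, 'width': 85.40670181511263}
scene 464.6978877272848 464.6978877272848 330.9903875898656 242.19765936782179 [[0.4438, 0.896, 0.0108], [0.7643, -0.3722, -0.5266], [-0.4679, 0.242, -0.85]] [-272.12356062 -360.99323853 1304.68894779] [1007.08473522 -206.23534284  921.86111777]
top 539.3658417909415 539.3658417909415 327.8848163458714 235.46366562870233 [[-0.0012, -1.0, 0.0076], [-0.9978, 0.0007, -0.0661], [0.0661, -0.0076, -0.9978]] [  10.86747876  564.8353096  1212.25743619] [ 483.50590197   19.71583617 1246.81933303]
```

View pics/scene0.png

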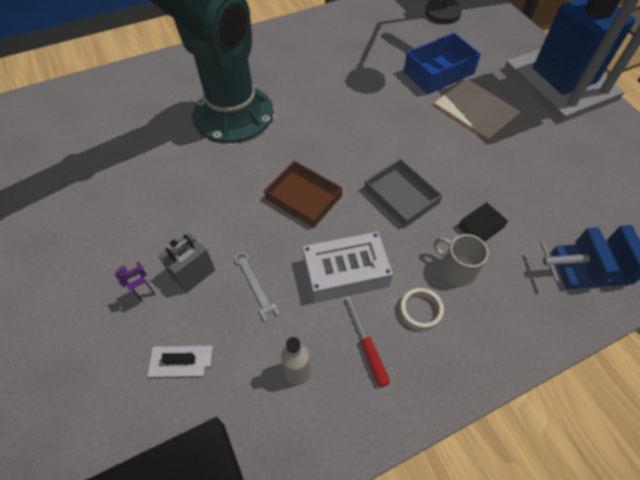

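View pics/top0.png

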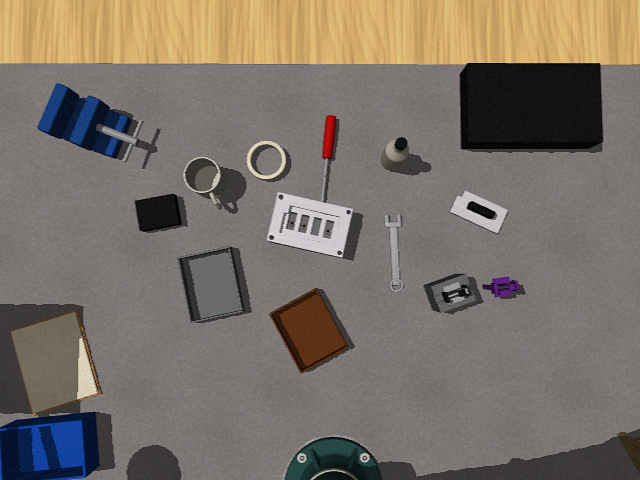

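```bash
cat > h.py <<'E'
from rig import monitor,cams
import cv2,numpy as np
def cast(d,uv,z):
    uv=np.atleast_2d(np.float64(uv)); R=np.array(d["R"]);t=np.array(d["t"])
    r=np.c_[(uv[:,0]-d["cx"])/d["fx"],(uv[:,1]-d["cy"])/d["fy"],np.ones(len(uv))]@R
    c=-R.T@t
    return (c+r*((z-c[2])/r[:,2])[:,None])[:,:2]
def proj(d,X):
    c=np.atleast_2d(np.float64(X))@np.array(d["R"]).T+np.array(d["t"])
    return np.c_[c[:,0]/c[:,2]*d["fx"]+d["cx"],c[:,1]/c[:,2]*d["fy"]+d["cy"]]
def crop(im,x,y,w,h,s): return cv2.resize(im[y:y+h,x:x+w],(w*s,h*s),interpolation=cv2.INTER_CUBIC)
E
python3 - <<'E'
from h import *
t=cv2.imread("pics/top0.png");s=cv2.imread("pics/scene0.png")
a=np.hstack([crop(t,262,184,100,75,4),crop(s,296,225,100,75,4)])
b=np.hstack([crop(t,420,255,100,75,4),crop(s,140,225,100,75,4)])
cv2.imwrite("pics/c1.png",np.vstack([a,b]))
E
```

```text
(no output)
```

View pics/c1.png

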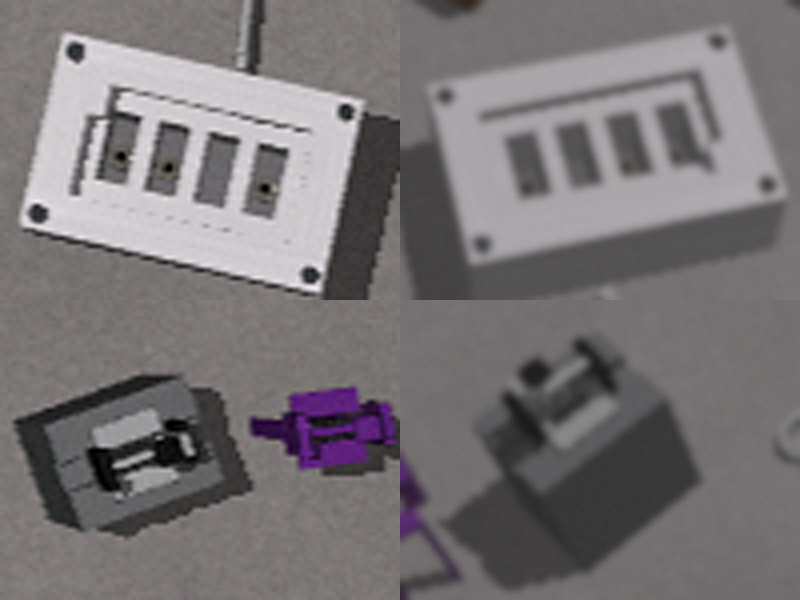

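```bash
python3 - <<'E'
from h import *
d=cams.get_image("top");e=cams.get_image("scene");t=d["color"];s=e["color"]
g=cv2.cvtColor(t,cv2.COLOR_BGR2GRAY);hsv=cv2.cvtColor(t,cv2.COLOR_BGR2HSV)
def blobs(m,x,y,w,h,mn=40):
    k=np.zeros_like(m);k[y:y+h,x:x+w]=m[y:y+h,x:x+w]
    c,_=cv2.findContours(k,cv2.RETR_EXTERNAL,cv2.CHAIN_APPROX_NONE)
    return sorted([q for q in c if cv2.contourArea(q)>mn],key=cv2.contourArea)[::-1]
def rect(d,c,z):
    P=cast(d,c[:,0,:],z).astype(np.float32); r=cv2.minAreaRect(P); return r
def show(n,r): print(n,np.round(r[0],1),np.round(r[1],1),round(r[2],1), round(np.deg2rad(r[2]),3))
b=blobs((g>170).astype(np.uint8),250,180,115,90); r=rect(d,b[0],60); show("mould",r)
gs=cv2.cvtColor(s,cv2.COLOR_BGR2GRAY)
for th in(130,145):
  b2=blobs((gs>th).astype(np.uint8),295,225,105,85); show("mould scene",rect(e,b2[0],60))
b=blobs((g>150).astype(np.uint8),440,180,80,60); show("plate",rect(d,b[0],12))
b2=blobs((gs>140).astype(np.uint8),140,335,80,50); show("plate sc",rect(e,b2[0],12))
print("plate approx",cast(d,cv2.approxPolyDP(b[0],2.5,True)[:,0],12).round(1).tolist())
# tongs / stand dump
print("grays",g[275:315:4,420:490:5])
cv2.imwrite("pics/top1.png",t);cv2.imwrite("pics/scene1.png",s)
# enhanced wells
a=crop(t,275,200,66,46,12)[:, :792]; a=np.clip((a.astype(float)-20)*2,0,255).astype(np.uint8)
cv2.imwrite("pics/c2.png",a[:552])
E
```

```text
mould [587.2  52. ] [169.8 109.5] 77.1 1.346
mould scene [586.   50.6] [171.1 111.5] 77.1 1.346
mould scene [586.4  50.3] [168.6 108.6] 77.1 1.346
plate [ 623.6 -337.1] [119.8  60. ] 65.0 1.134
plate sc [ 622.  -338.6] [119.9  58.5] 63.9 1.115
plate approx [[654.1, -285.7], [621.6, -271.3], [573.0, -378.9], [626.2, -400.9], [668.1, -311.4]]
grays [[115 120 122 120 121 122  72  32  57  96 127 125 120 118]
 [126 126 118 124  52  33  67  99 100  98  52 102 120 112]
 [121 127  31  31  89  97  95 157  98 104  63  59 122 123]
 [126  46  43  99 103 154 153 159  97  12  53  55 125  27]
 [118  79  48 100  99 161  63  35  15  87  44  60 121 122]
 [116 123  49  89 105  19 152  58   6  29  45  55  51 119]
 [121 122  42  93 102   0  83 158 153  97  99  88  59 116]
 [124 118  56  43 100 107 120  92  94  99  55  58  56 119]
 [126 125 124  47 102  96  98  85  54  56 123 121 116 123]
 [120 127 125 113  82  77  61  53 122 116 119 122 122 118]]
```

View pics/c2.png

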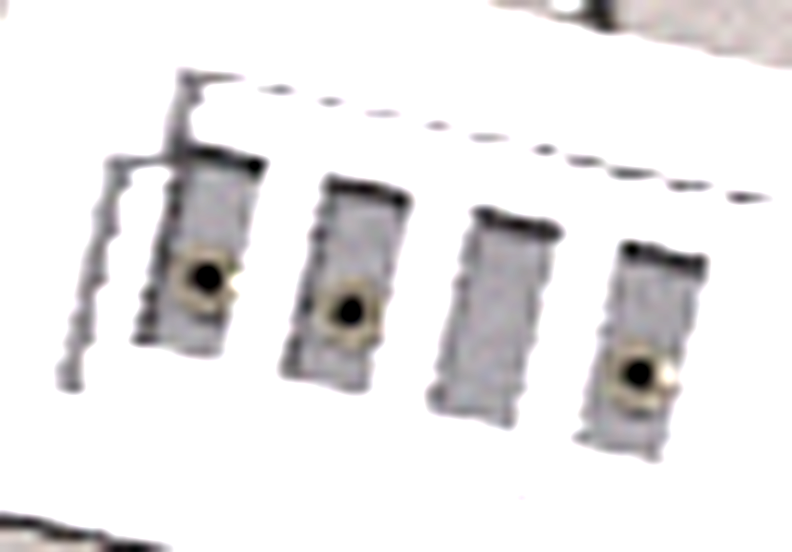

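```bash
python3 - <<'E'
from h import *
t=cv2.imread("pics/top1.png");s=cv2.imread("pics/scene1.png")
a=crop(t,422,268,62,50,13)[:,:]
b=crop(s,152,228,66,60,12)
a=cv2.resize(a,(400,323));b=cv2.resize(b,(400,364))
o=np.zeros((364,800,3),np.uint8);o[:323,:400]=a;o[:,400:]=b
cv2.imwrite("pics/c3.png",np.clip(o.astype(int)*1.5,0,255).astype(np.uint8))
d=cams.get_image("top")
uv=[[275+(x+.5)/12-.5,200+(y+.5)/12-.5] for x,y in((207,277),(350,312),(638,373))]
P=cast(d,uv,20);c=np.array([586.8,51.2]);y=np.deg2rad(-12.9);R=np.array([[np.cos(y),-np.sin(y)],[np.sin(y),np.cos(y)]])
print(P.round(1),((P-c)@R).round(1))
E
```

```text
[[594.2  92.7]
 [587.5  65.5]
 [575.8  10.7]] [[ -2.1  42.1]
 [ -2.5  14.1]
 [ -1.7 -41.9]]
```

View pics/c3.png

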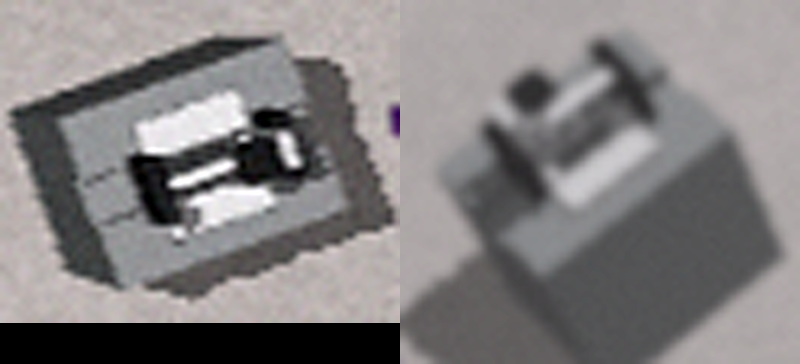

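```bash
python3 - <<'E'
from h import *
import pickle
d=cams.get_image("top");e=cams.get_image("scene")
for n,D,x,y,w,h,th,lo,hi in(("top",d,420,265,70,55,140,82,112),("scene",e,150,225,70,65,125,95,125)):
    g=cv2.cvtColor(D["color"],cv2.COLOR_BGR2GRAY)
    hsv=cv2.cvtColor(D["color"],cv2.COLOR_BGR2HSV)
    m=np.zeros_like(g);m[y:y+h,x:x+w]=(g[y:y+h,x:x+w]>th)*1
    k,l,st,ce=cv2.connectedComponentsWithStats(m,connectivity=4)
    for i in range(1,k):
        if st[i,4]<8: continue
        p=np.argwhere(l==i)[:,::-1]
        r=cv2.minAreaRect(cast(D,p,96).astype(np.float32)); print(n,"wing",st[i,4],np.round(r[0],1),np.round(r[1],1),round(r[2],1))
    print(n,"hue sample bg",D["color"][y+3,x+3],"stand top", D["color"][278,445] if n=="top" else D["color"][255,170])
    print(g[y:y+h:3,x:x+w:3])
E
```

```text
top wing 84 [ 449.9 -251.3] [11.6 33.4] 20.3
top wing 13 [ 433.4 -255.1] [ 2.7 18.3] 18.1
top wing 44 [ 424.5 -263.7] [ 9.4 24.7] 20.2
top hue sample bg [114 116 121] stand top [37 35 36]
[[117 122 120 120 117 116 121 122 116 121 124 119 118 119 126 118 119 124
  121 117 120 121 123 119]
 [116 117 119 116 120 113 118 116 117 117 118 122 123 127 113 110 129 122
  117 115 115 121 123 122]
 [120 115 111 128 118 118 119 120 121 123 120 118 118 122 119 122 114 120
  119 116 122 123 119 116]
 [117 116 125 123 115 119 118 117 116 120 122  50  23  27  31  87 121 123
  116 119 121 117 118 119]
 [121 115 121 120 117 121 117 124  81  31  32  31  94  98 100  99  49  53
  123 118 119 119 119 119]
 [118 128 118 118 125 116  30  39  31  64  98 101  96 105  94  96  85  52
   61 116 121 109 120 117]
 [126 125 123  48  32  38  55 105 102  95 101 106 157 127 100 102  93  57
   53 122 119 120 122 126]
 [120  99  46  41  99 100  99  96 121 157 155 156 158 161   5  19  46  58
   56 102 113  27  32  26]
 [114 123  44  48  85 100  98 103 149 157 154 158  63 143  23 134  30  55
   57  50 124 109  66  35]
 [1
[... 2632 characters left out ...]
13 114 114  96  68  47  63  91  88  67  56  56  55  55  56  57  57
   57  56  57  65 108 115]
 [111 113 110  95  67  64  56  48  64  59  55  54  56  57  56  58  56  57
   55  56  73 110 115 114]
 [113 110  78  63  64  63  64  50  46  53  56  55  57  57  58  55  55  56
   58  84 111 115 113 113]
 [ 99  75  63  63  64  65  64  62  51  49  55  55  56  58  55  57  57  60
   92 113 112 115 114 112]
 [101  68  64  64  64  64  65  62  63  49  52  56  55  56  57  55  63 101
  113 114 113 113 112 112]
 [101  99  67  63  64  64  62  64  64  64  50  55  55  56  55  71 109 114
  114 114 113 114 114 113]
 [ 69 110 107  79  66  64  65  65  65  64  62  56  56  57  82 110 113 111
  114 112 113 111 111 113]]
```

```bash
python3 - <<'E'
from h import *
d=cams.get_image("top")
p=[(431.3,286.6),(440.6,312.6),(466.2,274.2),(476.3,300.5)]
a=np.deg2rad(20.3);R=np.array([[np.cos(a),-np.sin(a)],[np.sin(a),np.cos(a)]])
for z in(83,92):
  q=cast(d,p,z)@R; print(z,q.round(1).tolist(),q.mean(0).round(1))
# black grip plates
g=cv2.cvtColor(d["color"],cv2.COLOR_BGR2GRAY)
m=np.zeros_like(g);m[275:310,440:478]=g[275:310,440:478]<22
k,l,st,ce=cv2.connectedComponentsWithStats(m,connectivity=8)
for i in range(1,k):
  if st[i,4]<8: continue
  pp=np.argwhere(l==i)[:,::-1]
  for z in(124,):
    q=cast(d,pp,z)@R; print(st[i,4],z,q.min(0).round(1),q.max(0).round(1))
c=R@np.array([321.05,-392.5]);print("centre",c)
from rig import monitor
s=monitor.state();print(s["t"],s["ee_pos"],s["eef_rot"])
E
```

```text
83 [[348.8, -354.6], [290.0, -353.4], [347.4, -434.9], [287.2, -434.7]] [ 318.3 -394.4]
92 [[349.6, -353.1], [291.3, -351.8], [348.2, -432.7], [288.6, -432.5]] [ 319.4 -392.5]
15 124 [ 326.8 -415.5] [ 333.5 -405.8]
43 124 [ 310.6 -413.4] [ 326.5 -395.1]
44 124 [ 311.7 -372.5] [ 334.5 -363.5]
centre [ 437.2814857 -256.7377159]
0.4 [ 290.81637324 -663.99668379  249.8051987 ] [-3.14122380e+00  2.87367262e-05  4.12814150e-01]
```

```bash
cat > go.py <<'E'
import sys,numpy as np
from rig import monitor
# usage: go.py x y z yawdeg  -> shares of the move
x,y,z,w=map(float,sys.argv[1:5]); s=monitor.state(); p=s["ee_pos"];yaw=s["eef_rot"][2]
c,n=np.cos(yaw),np.sin(yaw); dx,dy,dz=np.array([x,y,z])-p
turn=(np.degrees(yaw)-w+90)%180-90
print("shares",np.round([(c*dx+n*dy)/500,(n*dx-c*dy)/500,-dz/500,turn/120],4),"dist",np.hypot(np.hypot(dx,dy),dz).round(1),"q7",s["joint_positions"][6].round(2),"t",round(s["t"],1),"pos",p.round(1),"yaw",np.degrees(yaw).round(1),"F",s["ft_force"].round(1),"w",round(s["width"],1),"rp",s["eef_rot"][:2].round(3))
E
python3 go.py 437.4 -255.6 250 20.3
```

```text
shares [ 5.962e-01 -6.306e-01 -4.000e-04  2.790e-02] dist 433.9 q7 -0.03 t 0.4 pos [ 290.8 -664.   249.8] yaw 23.7 F [-0.3  0.4 -0.1] w 84.6 rp [-3.141  0.   ]
```

```bash
python3 -m pendant '[[[-0.55,0.596,-0.631,0,0.028],[-0.55,0.596,-0.631,0,0.028],[-0.55,0.596,-0.631,0,0.028],[-0.55,0.596,-0.631,0,0.028],[-0.55,0.596,-0.631,0,0.028],[-0.55,0.596,-0.631,0,0.028],[-0.55,0.596,-0.631,0,0.028],[-0.55,0.596,-0.631,0,0.028]]]'; python3 go.py 437.4 -255.6 200 20.3
```

```text
t: 1.2
ee_pos: [426.3, -285.8, 250.4]
eef_rot: [3.141, -0.001, 0.354]
ft_force: [1.0, -0.4, -0.2]
width: 66.0
grasp_force: 0.0
shares [ 0.0417 -0.049   0.1008 -0.0002] dist 59.8 q7 -0.71 t 1.2 pos [ 426.3 -285.8  250.4] yaw 20.3 F [ 1.  -0.4 -0.2] w 66.0 rp [ 3.141e+00 -1.000e-03]
```

```bash
python3 -m pendant '[[[-0.55,0,0,0,0],[-0.55,0,0,0,0],[-0.55,0,0,0,0]]]' >/dev/null; python3 go.py 437.4 -255.6 160 20.3; python3 - <<'E'
from h import *
d=cams.get_image("top");e=cams.get_image("scene")
o=np.hstack([crop(d["color"],390,230,133,150,3)[:,:400],crop(e["color"],100,160,133,150,3)])
cv2.imwrite("pics/c4.png",o)
E
```

```text
shares [ 0.0454 -0.0541  0.1804 -0.0008] dist 96.9 q7 -0.7 t 1.5 pos [ 425.4 -288.8  250.2] yaw 20.2 F [-0.5  0.7 -0.6] w 66.2 rp [3.141 0.   ]
```

View pics/c4.png

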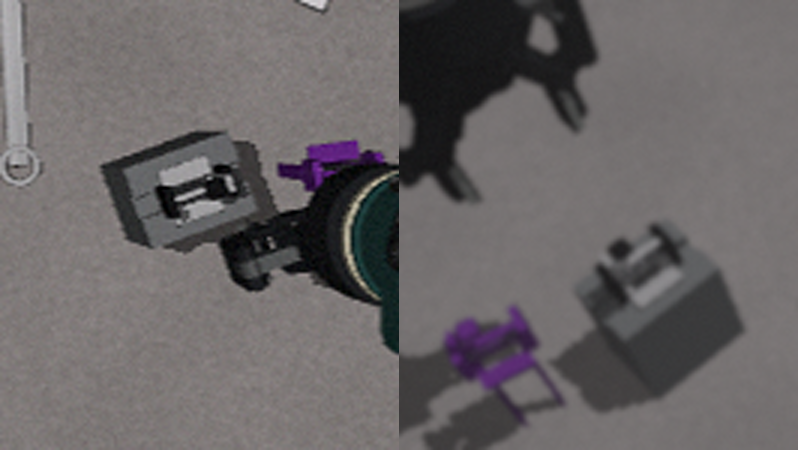

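```bash
python3 - <<'E'
from h import *
d=cams.get_image("top");e=cams.get_image("scene")
a=np.deg2rad(20.3);R=np.array([[np.cos(a),-np.sin(a)],[np.sin(a),np.cos(a)]])
print("purple top",[(cast(d,[(483,286)],z)@R).round(0) for z in(90,130)],"tips",cast(e,[(140,300),(154,295)],0)@R)
E
python3 -m pendant '[[[-0.55,0.0454,-0.0541,0.09,-0.001],[-0.55,0.0454,-0.0541,0.17,-0.001],[-0.55,0.0454,-0.0541,0.18,-0.001],[-0.55,0.0454,-0.0541,0.18,-0.001],[-0.55,0.0454,-0.0541,0.18,-0.001],[-0.55,0.0454,-0.0541,0.18,-0.001]]]'; python3 go.py 437.4 -255.6 118 20.3
```

```text
purple top [array([[ 312., -458.]]), array([[ 317., -447.]])] tips [[ 291.18813809 -512.01663804]
 [ 303.0921813  -484.29064191]]
t: 2.3
ee_pos: [438.6, -255.9, 161.9]
eef_rot: [3.138, -0.002, 0.354]
ft_force: [1.2, -0.0, 0.4]
width: 66.4
grasp_force: 0.0
shares [-0.0021 -0.0015  0.0877  0.0001] dist 43.9 q7 -0.78 t 2.3 pos [ 438.6 -255.9  161.9] yaw 20.3 F [ 1.2 -0.   0.4] w 66.4 rp [ 3.138e+00 -2.000e-03]
```

```bash
python3 -m pendant '[[[-0.5,-0.002,-0.0015,0.03,0],[-0.5,-0.002,-0.0015,0.06,0],[-0.5,-0.002,-0.0015,0.088,0],[-0.5,-0.002,-0.0015,0.088,0],[-0.5,-0.002,-0.0015,0.088,0],[-0.5,-0.002,-0.0015,0.088,0]]]'; python3 go.py 437.4 -255.6 118 20.3
```

```text
t: 2.9
ee_pos: [437.2, -254.6, 117.2]
eef_rot: [3.14, -0.002, 0.356]
ft_force: [-0.8, -0.4, 0.1]
width: 64.1
grasp_force: 0.0
shares [-0.0004  0.002  -0.0015  0.0008] dist 1.3 q7 -0.78 t 2.9 pos [ 437.2 -254.6  117.2] yaw 20.4 F [-0.8 -0.4  0.1] w 64.1 rp [ 3.14e+00 -2.00e-03]
```

```bash
python3 -m pendant '[[[-0.2,0,0,0,0],[-0.07,0,0,0,0],[-0.07,0,0,0,0],[-0.07,0,0,0,0],[-0.07,0,0,0,0],[-0.07,0,0,0,0]]]'; python3 go.py 437.4 -255.6 118 20.3
```

```text
t: 3.5
ee_pos: [438.0, -255.9, 117.4]
eef_rot: [3.137, -0.003, 0.355]
ft_force: [-0.6, -2.9, 5.1]
width: 45.7
grasp_force: 6.0
shares [-0.0009 -0.001  -0.0011  0.0005] dist 0.9 q7 -0.78 t 3.5 pos [ 438.  -255.9  117.4] yaw 20.4 F [-0.6 -2.9  5.1] w 45.7 rp [ 3.137e+00 -3.000e-03]
```

```bash
python3 -m pendant '[[[-0.06,0,0,-0.03,0],[-0.06,0,0,-0.08,0],[-0.06,0,0,-0.14,0],[-0.06,0,0,-0.2,0],[-0.06,0,0,-0.264,0],[-0.06,0,0,-0.264,0],[-0.06,0,0,-0.264,0],[-0.06,0,0,-0.264,0]]]';python3 - <<'E'
from h import *
d=cams.get_image("top");e=cams.get_image("scene")
o=np.hstack([crop(d["color"],390,230,133,150,3)[:,:400],crop(e["color"],100,130,133,150,3)])
cv2.imwrite("pics/c5.png",o)
E
python3 go.py 594 93 250 77.1
```

```text
t: 4.3
ee_pos: [435.4, -253.4, 246.9]
eef_rot: [-3.14, 0.002, 0.356]
ft_force: [0.1, -0.4, -2.4]
width: 45.9
grasp_force: 5.4
shares [ 0.5389 -0.5386 -0.0068 -0.4724] dist 381.0 q7 -0.77 t 4.4 pos [ 435.4 -253.4  246.6] yaw 20.4 F [-0.1  0.1 -1.6] w 44.8 rp [-3.139e+00  2.000e-03]
```

View pics/c5.png

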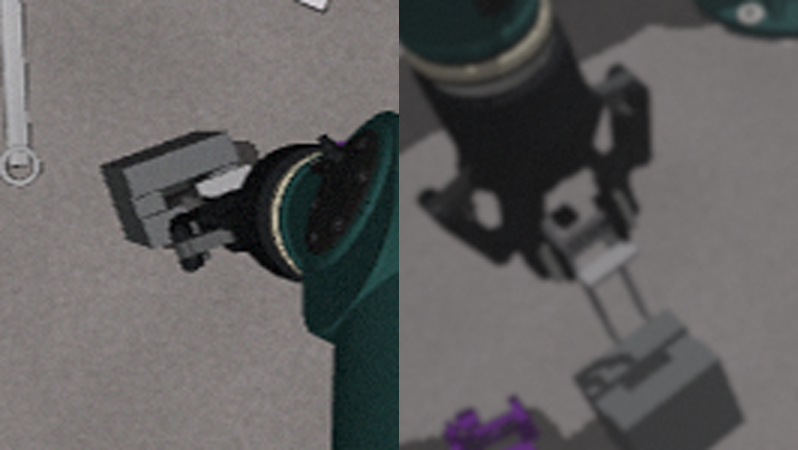

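```bash
python3 -m pendant '[[[-0.06,0.539,-0.539,-0.007,-0.472],[-0.06,0.539,-0.539,-0.007,-0.472],[-0.06,0.539,-0.539,-0.007,-0.472],[-0.06,0.539,-0.539,-0.007,-0.472],[-0.06,0.539,-0.539,-0.007,-0.472],[-0.06,0.539,-0.539,-0.007,-0.472],[-0.06,0.539,-0.539,-0.007,-0.472],[-0.06,0.539,-0.539,-0.007,-0.472]]]';python3 -m pendant '[[[-0.06,0,0,0,0],[-0.06,0,0,0,0],[-0.06,0,0,0,0],[-0.06,0,0,0,0]]]'; python3 go.py 594.1 92.6 200 77.1
```

```text
t: 5.2
ee_pos: [595.7, 97.5, 250.3]
eef_rot: [-3.14, -0.003, 1.351]
ft_force: [1.0, -0.2, -2.1]
width: 45.5
grasp_force: 5.4
t: 5.6
ee_pos: [594.4, 90.4, 250.8]
eef_rot: [-3.14, 0.002, 1.342]
ft_force: [-0.1, -0.8, -2.4]
width: 45.0
grasp_force: 5.4
shares [ 0.0042 -0.0015  0.1017 -0.0017] dist 50.9 q7 -0.63 t 5.6 pos [594.4  90.4 250.8] yaw 76.9 F [-0.1 -0.8 -2.4] w 45.0 rp [-3.14e+00  2.00e-03]
```

```bash
python3 -m pendant '[[[-0.06,0.004,-0.0015,0.06,-0.001],[-0.06,0.004,-0.0015,0.13,-0.001],[-0.06,0.004,-0.0015,0.13,-0.001],[-0.06,0.004,-0.0015,0.13,-0.001],[-0.06,0.004,-0.0015,0.13,-0.001]]]';python3 - <<'E'
from h import *
d=cams.get_image("top");e=cams.get_image("scene")
cv2.imwrite("pics/top2.png",d["color"]);cv2.imwrite("pics/scene2.png",e["color"])
o=np.hstack([crop(d["color"],240,150,80,110,5),crop(e["color"],320,180,80,110,5)])
cv2.imwrite("pics/c6.png",o)
E
python3 go.py 594.1 92.6 122 77.1
```

```text
t: 6.1
ee_pos: [596.0, 94.5, 188.2]
eef_rot: [3.139, -0.001, 1.346]
ft_force: [0.2, -0.1, -1.4]
width: 45.4
grasp_force: 5.4
shares [-0.0052 -0.0028  0.1327  0.0004] dist 66.4 q7 -0.66 t 6.2 pos [596.   94.8 188.4] yaw 77.1 F [-0.5 -0.7 -1.1] w 45.4 rp [ 3.138e+00 -1.000e-03]
```

View pics/c6.png

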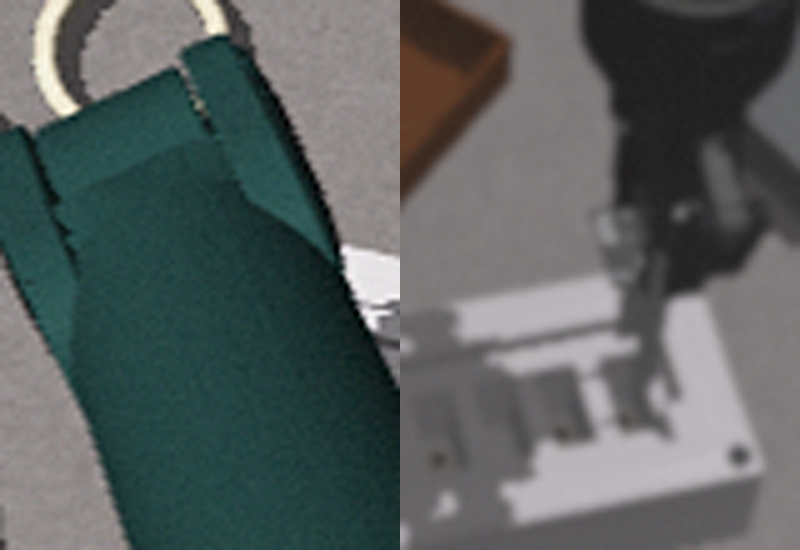

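```bash
python3 -m pendant '[[[-0.06,0,0,0,0],[-0.06,0,0,0,0],[-0.06,0,0,0,0]]]'; python3 go.py 594.1 92.6 150 77.1; python3 go.py 594.1 92.6 150 77.1; python3 - <<'E'
from h import *
e=cams.get_image("scene");p=monitor.state()["ee_pos"];print(p)
a=np.deg2rad(-12.9);M=np.array([[np.cos(a),-np.sin(a)],[np.sin(a),np.cos(a)]])
print("tip rel TCP, mould axes",(cast(e,[(373.6,260)],76)-p[:2])@M)
for dx in(-13.5,13.5):
  q=[ [*(p[:2]+M@[dx,dy]),z] for dy in(-5,5) for z in(p[2]-112,p[2]-50)]
  print(dx,((proj(e,q)-[320,180])*5).round(0).tolist())
E
```

```text
t: 6.5
ee_pos: [595.0, 94.8, 186.9]
eef_rot: [3.141, -0.0, 1.347]
ft_force: [-0.3, 0.5, -2.1]
width: 45.3
grasp_force: 5.4
shares [-0.0047 -0.0007  0.0739  0.0006] dist 37.0 q7 -0.66 t 6.5 pos [595.   94.8 186.9] yaw 77.2 F [-0.3  0.5 -2.1] w 45.3 rp [ 3.141 -0.   ]
shares [-0.0047 -0.0007  0.0739  0.0006] dist 37.0 q7 -0.66 t 6.5 pos [595.   94.8 186.9] yaw 77.2 F [-0.3  0.5 -2.1] w 45.3 rp [ 3.141 -0.   ]
[594.86535456  94.78083951 186.7670595 ]
tip rel TCP, mould axes [[24.28040959  6.10475215]]
-13.5 [[218.0, 332.0], [229.0, 252.0], [241.0, 327.0], [253.0, 247.0]]
13.5 [[235.0, 385.0], [247.0, 307.0], [258.0, 380.0], [271.0, 302.0]]
```

```bash
python3 - <<'E'
from h import *
e=cams.get_image("scene")["color"];cv2.imwrite("pics/scene3.png",e)
o=crop(e,350,225,40,44,13)
cv2.imwrite("pics/c7.png",np.clip(o.astype(int)*1.3,0,255).astype(np.uint8))
E
```

```text
(no output)
```

View pics/c7.png

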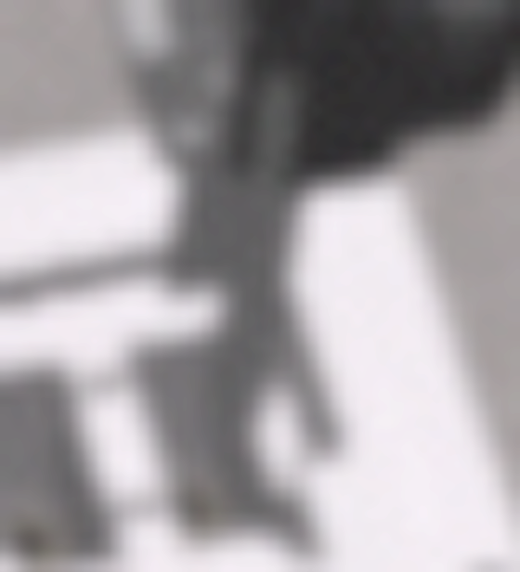

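```bash
python3 -m pendant '[[[-0.06,-0.0016,-0.0005,0.02,0],[-0.06,-0.0016,-0.0005,0.035,0],[-0.06,-0.0016,-0.0005,0.055,0],[-0.06,-0.0016,-0.0005,0.074,0],[-0.06,-0.0016,-0.0005,0.074,0],[-0.06,-0.0016,-0.0005,0.074,0]]]'; python3 go.py 594.4 94.0 121.5 77.1
```

```text
t: 7.2
ee_pos: [594.1, 94.1, 148.9]
eef_rot: [-3.141, 0.0, 1.347]
ft_force: [0.4, 0.2, -0.3]
width: 45.3
grasp_force: 5.4
shares [0.     0.0005 0.0548 0.0007] dist 27.4 q7 -0.68 t 7.2 pos [594.1  94.1 148.9] yaw 77.2 F [ 0.4  0.2 -0.3] w 45.3 rp [-3.141  0.   ]
```

```bash
python3 -m pendant '[[[-0.06,0,0,0.02,0],[-0.06,0,0,0.035,0],[-0.06,0,0,0.05,0],[-0.06,0,0,0.054,0],[-0.06,0,0,0.054,0]]]'; python3 -m pendant '[[[0.1,0,0,0,0],[0.15,0,0,0,0],[0.2,0,0,0,0],[0.2,0,0,0,0],[0.2,0,0,0,0],[0.2,0,0,0,0]]]'; python3 go.py 594.4 94.0 121.5 77.1
```

```text
t: 7.7
ee_pos: [594.0, 94.0, 121.9]
eef_rot: [-3.141, 0.0, 1.347]
ft_force: [-0.0, -0.6, -1.3]
width: 45.3
grasp_force: 5.4
t: 8.3
ee_pos: [594.7, 94.1, 122.9]
eef_rot: [3.141, -0.0, 1.347]
ft_force: [-0.6, -0.3, 2.3]
width: 35.4
grasp_force: 50.1
shares [-0.0004 -0.0005  0.0029  0.0006] dist 1.5 q7 -0.7 t 8.3 pos [594.7  94.1 122.9] yaw 77.2 F [-0.6 -0.3  2.3] w 35.4 rp [ 3.141 -0.   ]
```

```bash
python3 -m pendant '[[[0.2,0,0,-0.03,0],[0.2,0,0,-0.07,0],[0.2,0,0,-0.12,0],[0.2,0,0,-0.17,0],[0.2,0,0,-0.2,0],[0.2,0,0,-0.2,0],[0.2,0,0,-0.2,0]]]'; cat > tray.py <<'E'
from h import *
for n in("top","scene"):
    d=cams.get_image(n);hsv=cv2.cvtColor(d["color"],cv2.COLOR_BGR2HSV).astype(int);b,g,r=[d["color"][...,i].astype(int) for i in range(3)]
    cv2.imwrite(f"pics/{n}_t.png",d["color"])
    u,v=proj(d,[[467,222,4]])[0].astype(int)
    m=((b-r>=2)&(b>60)).astype(np.uint8);k=cv2.morphologyEx(m,cv2.MORPH_OPEN,np.ones((3,3)))
    w=np.zeros_like(k);w[v-60:v+60,u-60:u+60]=k[v-60:v+60,u-60:u+60]
    c,_=cv2.findContours(w,cv2.RETR_EXTERNAL,cv2.CHAIN_APPROX_NONE)
    c=max(c,key=cv2.contourArea); R=cv2.minAreaRect(cast(d,c[:,0],4).astype(np.float32)); print(n,"tray floor",np.round(R[0],1),np.round(R[1],1),round(R[2],1),"rgb",d["color"][v,u])
E
python3 tray.py; python3 go.py 470 220 250 77
```

```text
t: 9.0
ee_pos: [594.0, 93.8, 222.3]
eef_rot: [-3.141, 0.0, 1.347]
ft_force: [0.4, -0.1, -1.7]
width: 34.8
grasp_force: 49.9
top tray floor [480.3 101.7] [287.9  82. ] 17.2 rgb [93 93 93]
scene tray floor [461.2 276.5] [112.6  89.6] 11.8 rgb [95 94 93]
shares [ 0.1917 -0.2966 -0.0577  0.0015] dist 178.9 q7 -0.64 t 9.1 pos [593.3  93.6 221.2] yaw 77.2 F [-0.9 -0.2 -2.3] w 35.0 rp [-3.139e+00  1.000e-03]
```

```bash
python3 - <<'E'
import re
s=open("tray.py").read()
s=s.replace("m=((b-r>=2)&(b>60)).astype(np.uint8)","m=((abs(b-r)<6)&(g>80)&(g<108)).astype(np.uint8)")
open("tray.py","w").write(s)
E
python3 tray.py; python3 - <<'E'
from h import *
t=cv2.imread("pics/top_t.png");s=cv2.imread("pics/scene_t.png")
cv2.imwrite("pics/c8.png",np.hstack([crop(t,160,180,133,150,3)[:,:400],crop(s,310,110,133,150,3)]))
E
```

```text
Traceback (most recent call last):
  File "tray.py", line 9, in <module>
    c=max(c,key=cv2.contourArea); R=cv2.minAreaRect(cast(d,c[:,0],4).astype(np.float32)); print(n,"tray floor",np.round(R[0],1),np.round(R[1],1),round(R[2],1),"rgb",d["color"][v,u])
ValueError: max() iterable argument is empty
```

View pics/c8.png

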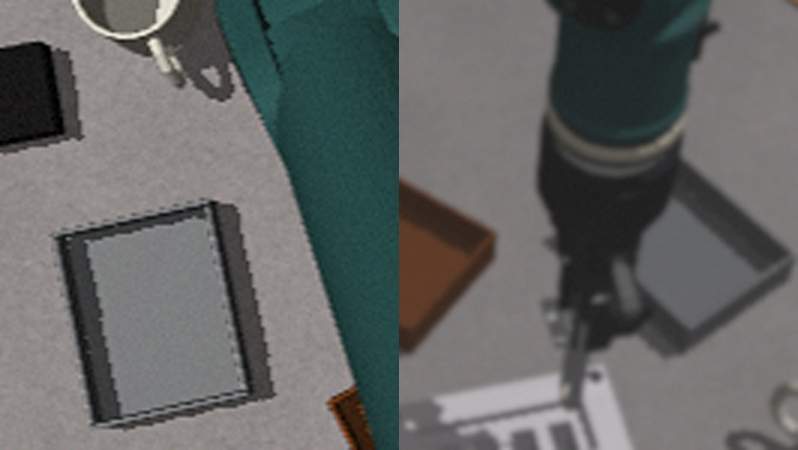

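```bash
python3 - <<'E'
from h import *
d=cams.get_image("top")
q=cast(d,[(178.3,259),(230.7,247.7),(242.7,311.7),(192.3,322.3)],35);print(q.round(0),q.mean(0),[np.linalg.norm(q[i]-q[i-1]).round() for i in range(4)])
E
python3 go.py 465 225 222 77.1
```

```text
[[511. 346.]
 [536. 229.]
 [394. 200.]
 [370. 312.]] [452.90661118 271.76609835] [np.float64(145.0), np.float64(120.0), np.float64(145.0), np.float64(114.0)]
shares [ 0.1989 -0.3087 -0.0018  0.0006] dist 183.6 q7 -0.64 t 9.2 pos [593.4  93.7 221.1] yaw 77.2 F [-0.4 -0.2 -1.8] w 35.4 rp [-3.139e+00  1.000e-03]
```

```bash
python3 go.py 447 301 200 77.1
```

```text
shares [ 0.3392 -0.3776  0.0422  0.0006] dist 254.6 q7 -0.64 t 9.2 pos [593.4  93.7 221.1] yaw 77.2 F [-0.4 -0.2 -1.8] w 35.4 rp [-3.139e+00  1.000e-03]
```

```bash
python3 -m pendant '[[[0.2,0.06,-0.067,0,0],[0.2,0.13,-0.145,0,0],[0.2,0.2,-0.22,0,0],[0.2,0.27,-0.3,0.02,0],[0.2,0.34,-0.378,0.042,0],[0.2,0.34,-0.378,0.042,0],[0.2,0.34,-0.378,0.042,0],[0.2,0.34,-0.378,0.042,0]]]'; python3 go.py 447 301 121.5 77.1
```

```text
t: 10.0
ee_pos: [448.4, 300.6, 201.0]
eef_rot: [3.142, 0.002, 1.346]
ft_force: [0.3, -0.6, -1.5]
width: 35.0
grasp_force: 50.0
shares [ 1.00e-04 -3.00e-03  1.59e-01  2.00e-04] dist 79.5 q7 -1.12 t 10.0 pos [448.4 300.6 201. ] yaw 77.1 F [ 0.3 -0.6 -1.5] w 35.0 rp [3.142e+00 2.000e-03]
```

```bash
python3 -m pendant '[[[0.2,0,-0.002,0.06,0],[0.2,0,-0.002,0.1,0],[0.2,0,-0.002,0.14,0],[0.2,0,-0.002,0.159,0],[0.2,0,-0.002,0.159,0],[0.2,0,-0.002,0.159,0]]]';python3 -m pendant '[[[0.1,0,0,0,0],[0,0,0,0,0],[-0.06,0,0,0,0],[-0.06,0,0,0,0],[-0.06,0,0,0,0]]]'; python3 -m pendant '[[[-0.06,0,0,-0.02,0],[-0.06,0,0,-0.06,0],[-0.06,0,0,-0.12,0],[-0.06,0,0,-0.18,0],[-0.06,0,0,-0.2,0],[-0.06,0,0,-0.2,0],[-0.06,0,0,-0.2,0]]]'; python3 go.py 588.2 66.7 222 77.1
python3 - <<'E'
from h import *
e=cams.get_image("scene");t=cams.get_image("top")["color"]
cv2.imwrite("pics/c9.png",np.hstack([crop(t,160,180,133,150,3)[:,:400],crop(e["color"],330,140,133,150,3)]))
E
```

```text
t: 10.6
ee_pos: [447.9, 301.3, 122.4]
eef_rot: [3.141, -0.0, 1.345]
ft_force: [-0.0, -1.1, -1.2]
width: 35.0
grasp_force: 55.5
t: 11.1
ee_pos: [446.8, 302.1, 122.2]
eef_rot: [3.141, -0.0, 1.347]
ft_force: [-0.8, -0.3, -2.2]
width: 44.9
grasp_force: 5.4
t: 11.8
ee_pos: [446.3, 301.3, 221.3]
eef_rot: [-3.141, 0.001, 1.347]
ft_force: [0.1, 0.8, -1.4]
width: 45.6
grasp_force: 5.4
shares [-0.3945  0.3809 -0.0015  0.0006] dist 274.2 q7 -1.11 t 11.8 pos [446.3 301.3 221.3] yaw 77.2 F [ 0.1  0.8 -1.4] w 45.6 rp [-3.141e+00  1.000e-03]
```

View pics/c9.png

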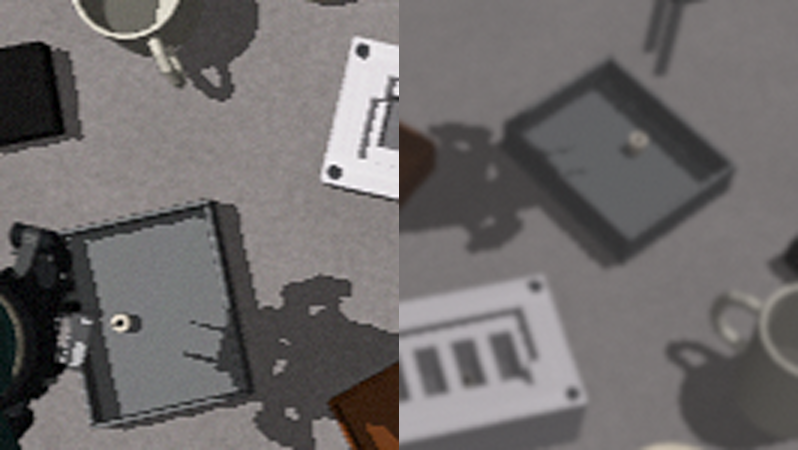

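```bash
python3 -m pendant '[[[-0.06,-0.066,0.063,0,0],[-0.06,-0.132,0.127,0,0],[-0.06,-0.198,0.19,0,0],[-0.06,-0.264,0.254,0,0],[-0.06,-0.33,0.318,0,0],[-0.06,-0.3945,0.381,0,0],[-0.06,-0.3945,0.381,0,0],[-0.06,-0.3945,0.381,0,0]]]' >/dev/null;python3 -m pendant '[[[-0.06,0,0,0,0],[-0.06,0,0,0,0],[-0.06,0,0,0,0]]]' ; python3 go.py 588.2 66.8 170 77.1
```

```text
t: 13.0
ee_pos: [588.1, 69.0, 221.8]
eef_rot: [-3.141, -0.0, 1.35]
ft_force: [0.0, -0.3, -1.3]
width: 45.3
grasp_force: 5.4
shares [-0.0042  0.0012  0.1037  0.002 ] dist 51.9 q7 -0.6 t 13.0 pos [588.1  69.  221.8] yaw 77.3 F [ 0.  -0.3 -1.3] w 45.3 rp [-3.141 -0.   ]
```

```bash
python3 -m pendant '[[[-0.06,-0.0042,0.001,0.04,0.001],[-0.06,-0.0042,0.001,0.08,0.001],[-0.06,-0.0042,0.001,0.104,0.001],[-0.06,-0.0042,0.001,0.104,0.001],[-0.06,-0.0042,0.001,0.104,0.001],[-0.06,-0.0042,0.001,0.104,0.001]]]'; python3 go.py 588.2 66.8 121.5 77.1
```

```text
t: 13.6
ee_pos: [589.6, 65.6, 170.9]
eef_rot: [3.14, -0.001, 1.345]
ft_force: [-0.6, -0.0, -1.9]
width: 45.3
grasp_force: 5.4
shares [ 0.0018 -0.0032  0.0989 -0.0003] dist 49.5 q7 -0.63 t 13.6 pos [589.6  65.6 170.9] yaw 77.1 F [-0.6 -0.  -1.9] w 45.3 rp [ 3.14e+00 -1.00e-03]
```

```bash
python3 -m pendant '[[[-0.06,0.001,-0.002,0.02,0],[-0.06,0.001,-0.002,0.04,0],[-0.06,0.001,-0.002,0.06,0],[-0.06,0.001,-0.002,0.08,0],[-0.06,0.001,-0.002,0.098,0],[-0.06,0.001,-0.002,0.098,0],[-0.06,0.001,-0.002,0.098,0]]]'; python3 go.py 588.2 66.8 121.5 77.1;  python3 -m pendant '[[[0.1,0,0,0,0],[0.15,0,0,0,0],[0.2,0,0,0,0],[0.2,0,0,0,0],[0.2,0,0,0,0],[0.2,0,0,0,0]]]'
```

```text
t: 14.3
ee_pos: [587.9, 65.9, 120.6]
eef_rot: [-3.141, 0.0, 1.345]
ft_force: [-0.3, 0.6, -1.5]
width: 45.1
grasp_force: 5.4
shares [ 0.0019  0.0002 -0.0018 -0.0004] dist 1.3 q7 -0.66 t 14.3 pos [587.9  65.9 120.6] yaw 77.1 F [-0.3  0.6 -1.5] w 45.1 rp [-3.141  0.   ]
t: 14.9
ee_pos: [588.4, 66.0, 121.6]
eef_rot: [3.141, -0.0, 1.345]
ft_force: [-0.6, 0.0, 5.4]
width: 35.2
grasp_force: 51.5
```

```bash
python3 -m pendant '[[[0.2,0,0,-0.03,0],[0.2,0,0,-0.07,0],[0.2,0,0,-0.12,0],[0.2,0,0,-0.17,0],[0.2,0,0,-0.2,0],[0.2,0,0,-0.2,0],[0.2,0,0,-0.2,0]]]'; python3 go.py 453 272 200 77.1
```

```text
t: 15.6
ee_pos: [587.6, 65.7, 221.0]
eef_rot: [-3.142, 0.0, 1.345]
ft_force: [-0.2, -0.3, -1.1]
width: 35.3
grasp_force: 51.2
shares [ 0.3418 -0.3549  0.0421 -0.0004] dist 247.3 q7 -0.6 t 15.6 pos [587.6  65.7 221. ] yaw 77.0 F [-0.2 -0.3 -1.1] w 35.3 rp [-3.142  0.   ]
```

Before releasing I check the tray hasn't moved (floor blob near its known place).

```bash
python3 -m pendant '[[[0.2,0.06,-0.063,0,0],[0.2,0.13,-0.136,0,0],[0.2,0.2,-0.208,0,0],[0.2,0.27,-0.28,0.02,0],[0.2,0.342,-0.355,0.042,0],[0.2,0.342,-0.355,0.042,0],[0.2,0.342,-0.355,0.042,0],[0.2,0.342,-0.355,0.042,0]]]'; python3 go.py 453 272 121.5 77.1; cat > tray.py <<'E'
from h import *
d=cams.get_image("top");g=cv2.cvtColor(d["color"],cv2.COLOR_BGR2GRAY)
r=np.load("traycrop.npy") if __import__("os").path.exists("traycrop.npy") else None
old=cv2.cvtColor(cv2.imread("pics/top1.png"),cv2.COLOR_BGR2GRAY)
b=(slice(235,330),slice(165,255))
print("tray changed px",int((abs(g[b].astype(int)-old[b])>35).sum()))
b=(slice(185,240),slice(445,515));print("plate changed px",int((abs(g[b].astype(int)-old[b])>35).sum()))
E
python3 tray.py
```

```text
t: 16.4
ee_pos: [453.6, 270.8, 199.2]
eef_rot: [-3.141, 0.002, 1.344]
ft_force: [0.6, -0.1, -1.2]
width: 35.4
grasp_force: 51.3
shares [ 0.0021 -0.0016  0.1554 -0.001 ] dist 77.7 q7 -1.07 t 16.4 pos [453.6 270.8 199.2] yaw 77.0 F [ 0.6 -0.1 -1.2] w 35.4 rp [-3.141e+00  2.000e-03]
tray changed px 2124
plate changed px 0
```

```bash
python3 - <<'E'
from h import *
e=cams.get_image("scene")["color"];o=cv2.imread("pics/scene1.png")
D=abs(e.astype(int)-o).max(2)>30
print(D[155:228:4,360:445:3].astype(int))
E
```

```text
[[0 0 0 0 0 0 0 0 0 0 0 0 0 0 0 1 1 1 0 0 0 0 0 0 0 0 0 0 0]
 [0 0 0 0 0 0 0 0 0 0 0 0 0 0 0 1 1 0 0 0 0 0 0 0 0 0 0 0 0]
 [0 0 0 0 0 0 0 0 0 0 0 0 0 0 0 0 1 0 0 0 0 0 0 0 0 0 0 0 0]
 [0 0 0 0 0 0 0 0 0 0 0 0 0 0 0 0 0 0 0 0 0 0 0 0 0 0 0 0 0]
 [0 0 0 0 0 0 0 0 0 0 0 0 0 0 1 1 0 0 0 0 0 0 0 0 0 0 0 0 0]
 [0 0 0 0 0 0 0 0 0 0 0 0 0 0 0 0 0 0 0 0 0 0 0 0 0 0 0 0 0]
 [0 0 0 0 0 0 0 0 0 0 0 0 0 0 0 0 0 0 0 0 0 0 0 0 0 0 0 0 0]
 [0 0 0 0 0 0 0 0 0 0 0 0 0 0 0 0 0 0 0 0 0 0 0 0 0 0 0 0 0]
 [0 0 0 0 0 0 0 0 0 0 0 0 0 0 0 0 1 1 0 0 0 0 0 0 0 0 0 0 0]
 [0 0 0 0 0 0 0 0 0 0 0 0 0 0 0 0 0 0 0 0 0 0 0 0 0 0 0 0 0]
 [1 0 0 0 0 0 0 0 0 0 0 0 0 0 0 0 0 0 0 0 0 0 0 0 0 0 0 0 0]
 [1 1 0 0 0 0 0 0 0 0 0 0 0 0 0 0 0 0 0 0 0 0 0 0 0 0 0 0 0]
 [1 1 0 0 0 0 0 0 0 0 0 0 0 0 0 0 0 0 0 0 0 0 0 0 0 0 0 0 0]
 [1 1 1 1 0 0 0 0 0 0 0 0 0 0 0 0 0 0 0 0 0 0 0 0 0 0 0 0 0]
 [1 1 1 0 0 0 0 0 0 0 0 0 0 0 0 0 0 0 0 0 0 0 0 0 0 0 0 0 0]
 [1 1 0 0 0 0 0 0 0 0 0 0 0 0 0 0 0 0 0 0 0 0 0 0 0 0 0 0 0]
 [1 1 0 0 0 0 0 0 0 0 0 0 0 0 0 0 0 0 0 0 0 0 0 0 0 0 0 0 0]
 [1 0 0 0 0 0 0 0 0 0 0 0 0 0 0 0 0 0 0 0 0 0 0 0 0 0 0 0 0]
 [0 0 0 0 0 0 0 0 0 0 0 0 0 0 0 0 0 0 0 0 0 0 0 0 0 0 0 0 0]]
```

Tray unmoved. Release spacer 2 and go for spacer 0.

```bash
python3 -m pendant '[[[0.2,0,0,0.06,0],[0.2,0,0,0.1,0],[0.2,0,0,0.14,0],[0.2,0,0,0.155,0],[0.2,0,0,0.155,0],[0.2,0,0,0.155,0]]]';python3 -m pendant '[[[0.1,0,0,0,0],[0,0,0,0,0],[-0.06,0,0,0,0],[-0.06,0,0,0,0],[-0.06,0,0,0,0]]]'; python3 -m pendant '[[[-0.06,0,0,-0.02,0],[-0.06,0,0,-0.06,0],[-0.06,0,0,-0.12,0],[-0.06,0,0,-0.18,0],[-0.06,0,0,-0.2,0],[-0.06,0,0,-0.2,0],[-0.06,0,0,-0.2,0]]]'; python3 go.py 575.7 12.2 222 77.1
```

```text
t: 17.1
ee_pos: [454.2, 272.0, 123.1]
eef_rot: [3.141, -0.001, 1.343]
ft_force: [-0.1, -1.0, -0.3]
width: 35.2
grasp_force: 51.3
t: 17.6
ee_pos: [453.3, 272.4, 122.7]
eef_rot: [3.141, -0.0, 1.345]
ft_force: [-0.0, 0.3, -1.5]
width: 45.1
grasp_force: 5.4
t: 18.3
ee_pos: [452.8, 271.7, 221.9]
eef_rot: [-3.141, 0.001, 1.345]
ft_force: [0.9, -0.3, -1.4]
width: 45.4
grasp_force: 5.4
shares [-4.507e-01  3.560e-01 -3.000e-04 -5.000e-04] dist 287.2 q7 -1.06 t 18.3 pos [452.8 271.7 221.9] yaw 77.0 F [ 0.9 -0.3 -1.4] w 45.4 rp [-3.141e+00  1.000e-03]
```

```bash
python3 -m pendant '[[[-0.06,-0.075,0.059,0,0],[-0.06,-0.15,0.118,0,0],[-0.06,-0.225,0.178,0,0],[-0.06,-0.3,0.237,0,0],[-0.06,-0.375,0.296,0,0],[-0.06,-0.45,0.356,0,0],[-0.06,-0.45,0.356,0,0],[-0.06,-0.45,0.356,0,0]]]' >/dev/null;python3 -m pendant '[[[-0.06,0,0,0,0],[-0.06,0,0,0,0],[-0.06,0,0,0,0]]]' ; python3 go.py 575.7 12.2 170 77.1
```

```text
t: 19.4
ee_pos: [575.7, 14.9, 222.3]
eef_rot: [-3.141, -0.0, 1.348]
ft_force: [-0.3, 0.4, -1.9]
width: 45.5
grasp_force: 5.4
shares [-0.0053  0.0012  0.1045  0.001 ] dist 52.3 q7 -0.51 t 19.4 pos [575.7  14.9 222.3] yaw 77.2 F [-0.3  0.4 -1.9] w 45.5 rp [-3.141 -0.   ]
```

```bash
python3 -m pendant '[[[-0.06,-0.004,0.001,0.04,0],[-0.06,-0.004,0.001,0.08,0],[-0.06,-0.004,0.001,0.104,0],[-0.06,-0.004,0.001,0.104,0],[-0.06,-0.004,0.001,0.104,0],[-0.06,-0.004,0.001,0.104,0]]]'; python3 go.py 575.7 12.2 121.5 77.1
```

```text
t: 20.0
ee_pos: [577.2, 11.5, 171.4]
eef_rot: [3.14, -0.001, 1.345]
ft_force: [-0.3, -0.2, -1.4]
width: 45.3
grasp_force: 5.4
shares [ 0.0008 -0.0032  0.0998 -0.0002] dist 49.9 q7 -0.54 t 20.0 pos [577.2  11.5 171.4] yaw 77.1 F [-0.3 -0.2 -1.4] w 45.3 rp [ 3.14e+00 -1.00e-03]
```

```bash
python3 -m pendant '[[[-0.06,0.001,-0.001,0.02,0],[-0.06,0.001,-0.001,0.04,0],[-0.06,0.001,-0.001,0.06,0],[-0.06,0.001,-0.001,0.08,0],[-0.06,0.001,-0.001,0.099,0],[-0.06,0.001,-0.001,0.099,0],[-0.06,0.001,-0.001,0.099,0]]]'; python3 go.py 575.7 12.2 121.5 77.1;  python3 -m pendant '[[[0.1,0,0,0,0],[0.15,0,0,0,0],[0.2,0,0,0,0],[0.2,0,0,0,0],[0.2,0,0,0,0],[0.2,0,0,0,0]]]';  python3 -m pendant '[[[0.2,0,0,-0.03,0],[0.2,0,0,-0.07,0],[0.2,0,0,-0.12,0],[0.2,0,0,-0.17,0],[0.2,0,0,-0.2,0],[0.2,0,0,-0.2,0],[0.2,0,0,-0.2,0]]]'; python3 go.py 459 243 200 77.1
```

```text
t: 20.7
ee_pos: [575.9, 11.7, 120.6]
eef_rot: [-3.141, 0.0, 1.345]
ft_force: [0.0, -0.3, -1.1]
width: 45.2
grasp_force: 5.4
shares [ 0.0008 -0.0006 -0.0019 -0.0003] dist 1.1 q7 -0.57 t 20.7 pos [575.9  11.7 120.6] yaw 77.1 F [ 0.  -0.3 -1.1] w 45.2 rp [-3.141  0.   ]
t: 21.3
ee_pos: [576.4, 11.8, 121.6]
eef_rot: [3.141, -0.0, 1.345]
ft_force: [-1.1, -0.2, 4.9]
width: 35.5
grasp_force: 51.6
t: 22.0
ee_pos: [575.6, 11.5, 221.0]
eef_rot: [3.142, 0.0, 1.345]
ft_force: [-0.3, 0.6, -3.1]
width: 35.5
grasp_force: 51.3
shares [ 0.3989 -0.3312  0.0421 -0.0005] dist 260.1 q7 -0.51 t 22.0 pos [575.6  11.5 221. ] yaw 77.0 F [-0.3  0.6 -3.1] w 35.5 rp [3.142 0.   ]
```

```bash
python3 -m pendant '[[[0.2,0.07,-0.058,0,0],[0.2,0.15,-0.125,0,0],[0.2,0.23,-0.19,0,0],[0.2,0.31,-0.257,0.02,0],[0.2,0.399,-0.331,0.042,0],[0.2,0.399,-0.331,0.042,0],[0.2,0.399,-0.331,0.042,0],[0.2,0.399,-0.331,0.042,0]]]';python3 go.py 459 243 121.5 77.1; cat > diff.py <<'E'
from h import *
e=cams.get_image("scene")["color"];o=cv2.imread("pics/scene1.png")
D=abs(e.astype(int)-o).max(2)>30
print("tray right half",D[160:228,405:445].sum(),"bottom",D[205:228,385:445].sum(),"plate",D[340:382,145:218].sum())
E
python3 diff.py
```

```text
t: 22.8
ee_pos: [459.0, 242.3, 199.0]
eef_rot: [-3.14, 0.002, 1.345]
ft_force: [-0.3, 0.3, -1.6]
width: 34.9
grasp_force: 51.3
shares [ 0.0014 -0.0003  0.155  -0.0002] dist 77.5 q7 -1.02 t 22.8 pos [459.  242.3 199. ] yaw 77.1 F [-0.3  0.3 -1.6] w 34.9 rp [-3.14e+00  2.00e-03]
tray right half 23 bottom 0 plate 0
```

```bash
python3 -m pendant '[[[0.2,0,0,0.06,0],[0.2,0,0,0.1,0],[0.2,0,0,0.14,0],[0.2,0,0,0.155,0],[0.2,0,0,0.155,0],[0.2,0,0,0.155,0]]]';python3 -m pendant '[[[0.1,0,0,0,0],[0,0,0,0,0],[-0.06,0,0,0,0],[-0.06,0,0,0,0],[-0.06,0,0,0,0]]]'; python3 -m pendant '[[[-0.06,0,0,-0.02,0],[-0.06,0,0,-0.06,0],[-0.06,0,0,-0.12,0],[-0.06,0,0,-0.18,0],[-0.06,0,0,-0.25,0],[-0.06,0,0,-0.27,0],[-0.06,0,0,-0.27,0],[-0.06,0,0,-0.27,0]]]'; python3 go.py 438 -255.6 255 20.3; python3 - <<'E'
from h import *
e=cams.get_image("scene");t=cams.get_image("top")["color"]
cv2.imwrite("pics/c10.png",np.hstack([crop(t,160,180,133,150,3)[:,:400],crop(e["color"],320,140,133,150,3)]))
E
```

```text
t: 23.45
ee_pos: [460.3, 242.7, 123.0]
eef_rot: [3.141, -0.0, 1.343]
ft_force: [0.3, 0.5, -1.3]
width: 34.9
grasp_force: 51.4
t: 23.95
ee_pos: [459.4, 243.3, 122.7]
eef_rot: [3.141, -0.0, 1.345]
ft_force: [0.0, -0.2, -0.8]
width: 45.3
grasp_force: 5.4
t: 24.75
ee_pos: [458.7, 242.6, 256.7]
eef_rot: [-3.14, 0.001, 1.345]
ft_force: [0.8, -0.5, -1.3]
width: 45.0
grasp_force: 5.4
shares [-0.9803  0.183   0.0033  0.4729] dist 498.6 q7 -0.97 t 24.8 pos [458.7 242.6 256.7] yaw 77.0 F [ 0.8 -0.5 -1.3] w 45.0 rp [-3.14e+00  1.00e-03]
```

View pics/c10.png

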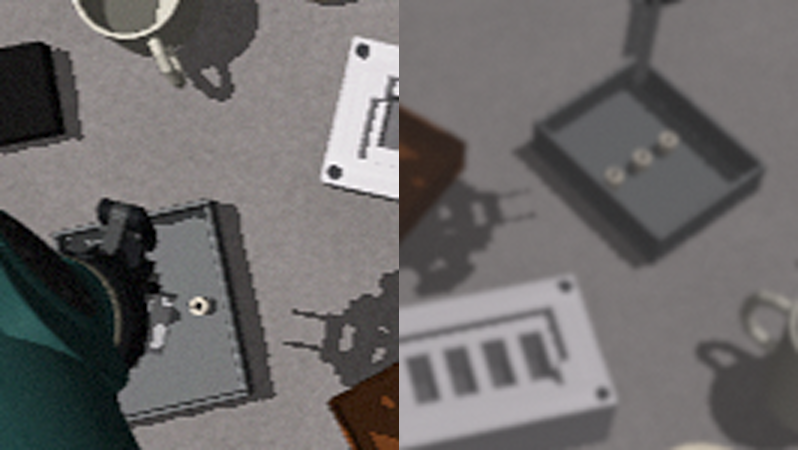

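```bash
python3 -m pendant '[[[-0.06,-0.1,0.018,0,0.05],[-0.06,-0.19,0.036,0,0.11],[-0.06,-0.28,0.054,0,0.17],[-0.06,-0.37,0.072,0,0.23],[-0.06,-0.46,0.09,0,0.29],[-0.06,-0.55,0.108,0,0.35],[-0.06,-0.64,0.126,0,0.41],[-0.06,-0.73,0.14,0,0.473]]]'; python3 -m pendant '[[[-0.06,0,0,0,0],[-0.06,0,0,0,0],[-0.06,0,0,0,0]]]'; python3 go.py 437.7 -255.6 255 20.3
```

```text
t: 25.65
ee_pos: [444.9, -129.8, 256.3]
eef_rot: [-3.141, 0.002, 0.349]
ft_force: [1.7, -0.2, -1.3]
width: 44.9
grasp_force: 5.4
t: 25.95
ee_pos: [445.5, -126.9, 256.6]
eef_rot: [-3.14, 0.002, 0.356]
ft_force: [-0.7, 0.7, -2.3]
width: 45.3
grasp_force: 5.4
shares [-0.1044  0.2357  0.0031  0.001 ] dist 128.9 q7 -1.04 t 25.9 pos [ 445.5 -126.9  256.6] yaw 20.4 F [-0.7  0.7 -2.3] w 45.3 rp [-3.14e+00  2.00e-03]
```

```bash
python3 -m pendant '[[[-0.06,-0.035,0.08,0,0],[-0.06,-0.07,0.16,0,0],[-0.06,-0.104,0.236,0.003,0.001],[-0.06,-0.104,0.236,0.003,0.001],[-0.06,-0.104,0.236,0.003,0.001],[-0.06,-0.104,0.236,0.003,0.001],[-0.06,-0.104,0.236,0.003,0.001]]]';  python3 go.py 437.7 -255.6 215 20.3
```

```text
t: 26.65
ee_pos: [438.5, -254.7, 255.8]
eef_rot: [-3.14, 0.0, 0.356]
ft_force: [-0.3, 0.2, -1.6]
width: 45.4
grasp_force: 5.4
shares [-0.0022  0.0012  0.0815  0.0008] dist 40.8 q7 -0.76 t 26.6 pos [ 438.5 -254.7  255.8] yaw 20.4 F [-0.3  0.2 -1.6] w 45.4 rp [-3.14  0.  ]
```

```bash
python3 -m pendant '[[[-0.06,-0.001,0.001,0.03,0],[-0.06,-0.001,0.001,0.06,0],[-0.06,-0.001,0.001,0.08,0],[-0.06,-0.001,0.001,0.08,0],[-0.06,-0.001,0.001,0.08,0],[-0.06,-0.001,0.001,0.08,0]]]';  python3 go.py 437.7 -255.6 180 20.3
```

```text
t: 27.25
ee_pos: [438.3, -257.6, 216.6]
eef_rot: [3.141, -0.001, 0.352]
ft_force: [-0.9, 0.1, -0.7]
width: 45.5
grasp_force: 5.4
shares [ 0.0003 -0.0041  0.0732 -0.0009] dist 36.7 q7 -0.75 t 27.2 pos [ 438.3 -257.6  216.6] yaw 20.2 F [-0.9  0.1 -0.7] w 45.5 rp [ 3.141e+00 -1.000e-03]
```

```bash
python3 -m pendant '[[[-0.06,0,-0.003,0,0],[-0.06,0,-0.003,0,0],[-0.06,0,-0.003,0.02,0],[-0.06,0,-0.003,0.03,0],[-0.06,0,-0.003,0.04,0],[-0.06,0,-0.003,0.05,0],[-0.06,0,-0.003,0.05,0],[-0.06,0,-0.003,0.05,0]]]';  python3 go.py 437.7 -255.6 120 20.3
```

```text
t: 28.05
ee_pos: [437.6, -256.4, 191.2]
eef_rot: [3.141, -0.001, 0.352]
ft_force: [0.2, -0.3, 4.4]
width: 45.5
grasp_force: 5.6
shares [ 0.0007 -0.0015  0.1423 -0.0012] dist 71.2 q7 -0.75 t 28.1 pos [ 437.6 -256.4  191.2] yaw 20.2 F [ 0.2 -0.3  4.4] w 45.5 rp [ 3.141e+00 -1.000e-03]
```

```bash
python3 -m pendant '[[[-0.06,0,0,-0.04,0],[-0.06,0,0,-0.08,0],[-0.06,0,0,-0.08,0],[-0.06,0,0,-0.08,0],[-0.06,0,0,-0.08,0]]]';  python3 go.py 437.7 -255.6 231 20.3; python3 - <<'E'
from h import *
e=cams.get_image("scene");p=monitor.state()["ee_pos"]
q5=cv2.imread("pics/c5.png")[:,399:]
o=np.hstack([crop(e["color"],130,150,80,110,5),np.zeros((550,400,3),np.uint8)])
a=np.deg2rad(20.3);R=np.array([[np.cos(a),-np.sin(a)],[np.sin(a),np.cos(a)]])
for dv in(-13.5,13.5):
  for du in(-5,5):
    P=np.r_[p[:2]+R@[du,dv],p[2]-112]; w=(proj(e,[P])[0]-[130,150]+.5)*5; print(dv,du,w.round(0))
o[:,400:]=o[:,:400]
for dv in(-13.5,13.5):
  for du in(-5,5):
    P=np.r_[p[:2]+R@[du,dv],p[2]-112]; Q=P+[0,0,25];f=lambda X:tuple(((proj(e,[X])[0]-[130,150]+.5)*5+[400,0]).astype(int).tolist())
    cv2.line(o,f(P),f(Q),(0,0,255),1)
cv2.imwrite("pics/c11.png",o)
E
```

```text
t: 28.55
ee_pos: [436.4, -255.7, 229.8]
eef_rot: [-3.14, 0.002, 0.352]
ft_force: [0.2, -1.1, -2.0]
width: 45.4
grasp_force: 5.5
shares [ 0.0026  0.0007 -0.0024 -0.001 ] dist 1.8 q7 -0.76 t 28.6 pos [ 436.4 -255.7  229.8] yaw 20.2 F [ 0.2 -1.1 -2. ] w 45.4 rp [-3.14e+00  2.00e-03]
-13.5 -5 [214. 491.]
-13.5 5 [229. 506.]
13.5 -5 [269. 450.]
13.5 5 [284. 464.]
```

View pics/c11.png

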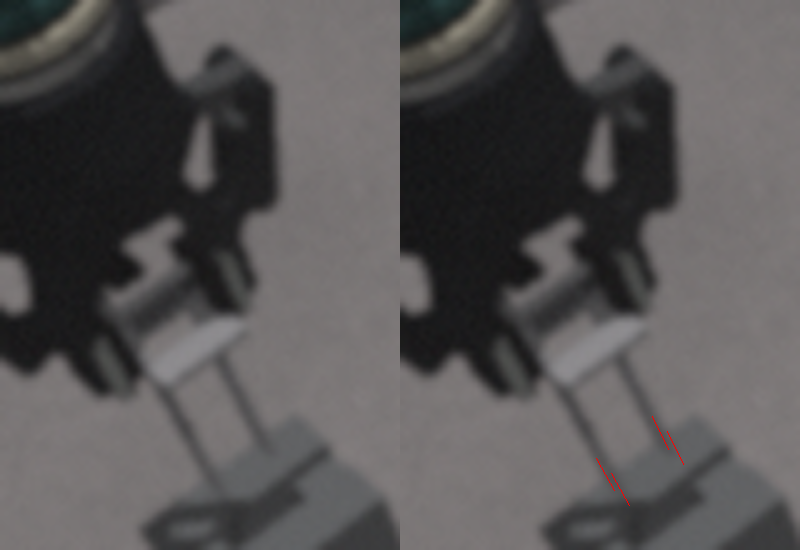

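```bash
python3 - <<'E'
from h import *
e=cams.get_image("scene")
a=np.deg2rad(20.3);R=np.array([[np.cos(a),-np.sin(a)],[np.sin(a),np.cos(a)]])
for p,obs in(((435.4,-253.4,246.6),((172.7,243.3),(183,236.7))),((436.4,-255.7,229.8),((174,247.7),(184.2,240.7)))):
  for dv,o in zip((-12,12),obs):
    P=np.r_[np.array(p[:2])+R@[0,dv],p[2]-112]; J=[proj(e,[P+np.r_[R@d[:2],d[2]]])[0]-proj(e,[P])[0] for d in np.eye(3)]
    print(dv,"pred",proj(e,[P])[0].round(1),"obs",o,"du,dv,dz px/mm",np.round(J,2).tolist())
# slot edges at z=92 and stand
s=np.array([319.3,-393.5])
for du in(-8,8):
  for dv in(-19,19):
    X=R@(s+[du,dv]); print("slot",du,dv,((proj(e,[[*X,92]])[0]-[130,150]+.5)*5).round(0))
c5=cv2.imread("pics/c5.png")[:,399:]
A=c5[290:370,180:280];B=cv2.imread("pics/c11.png")[420:550,100:350]
cv2.imwrite("pics/c12.png",np.hstack([cv2.resize(A,(400,320),interpolation=2),cv2.resize(B,(400,320),interpolation=2)]))
E
```

```text
-12 pred [173.1 243.5] obs (172.7, 243.3) du,dv,dz px/mm [[0.31, 0.3], [0.41, -0.31], [-0.14, -0.26]]
12 pred [183.  236.1] obs (183, 236.7) du,dv,dz px/mm [[0.31, 0.29], [0.4, -0.3], [-0.13, -0.27]]
-12 pred [174.5 248.7] obs (174, 247.7) du,dv,dz px/mm [[0.3, 0.3], [0.41, -0.31], [-0.14, -0.26]]
12 pred [184.1 241.4] obs (184.2, 240.7) du,dv,dz px/mm [[0.3, 0.29], [0.4, -0.3], [-0.13, -0.26]]
slot -8 -19 [210. 529.]
slot -8 19 [285. 472.]
slot 8 -19 [234. 552.]
slot 8 19 [308. 495.]
```

```bash
python3 -m pendant '[[[-0.06,0,0.004,0,0],[-0.06,0,0.004,0.02,0],[-0.06,0,0.004,0.04,0],[-0.06,0,0.004,0.05,0],[-0.06,0,0.004,0.05,0],[-0.06,0,0.004,0.05,0]]]';  python3 go.py 436.5 -257.6 191 20.3
```

```text
t: 29.25
ee_pos: [437.8, -258.0, 205.7]
eef_rot: [-3.141, 0.0, 0.352]
ft_force: [-1.2, -0.1, -1.7]
width: 45.1
grasp_force: 5.5
shares [-0.0021 -0.0016  0.0294 -0.0011] dist 14.7 q7 -0.75 t 29.2 pos [ 437.8 -258.   205.7] yaw 20.2 F [-1.2 -0.1 -1.7] w 45.1 rp [-3.141  0.   ]
```

```bash
python3 -m pendant '[[[-0.06,-0.002,-0.001,0.006,-0.001],[-0.06,-0.002,-0.001,0.012,-0.001],[-0.06,-0.002,-0.001,0.018,-0.001],[-0.06,-0.002,-0.001,0.018,-0.001],[-0.06,-0.002,-0.001,0.018,-0.001]]]';  python3 go.py 436.5 -257.6 191 20.3;python3 -m pendant '[[[-0.06,0,0,0.006,0],[-0.06,0,0,0.012,0],[-0.06,0,0,0.012,0],[-0.06,0,0,0.012,0]]]';  python3 go.py 436.5 -257.6 185 20.3
```

```text
t: 29.75
ee_pos: [436.8, -257.9, 196.9]
eef_rot: [-3.142, 0.0, 0.354]
ft_force: [-0.2, 0.6, -0.7]
width: 45.1
grasp_force: 5.5
shares [-0.0003 -0.0007  0.0119 -0.    ] dist 6.0 q7 -0.75 t 29.8 pos [ 436.8 -257.9  196.9] yaw 20.3 F [-0.2  0.6 -0.7] w 45.1 rp [-3.142  0.   ]
t: 30.15
ee_pos: [436.7, -257.8, 190.8]
eef_rot: [-3.141, 0.0, 0.354]
ft_force: [-0.4, 0.1, -2.6]
width: 45.4
grasp_force: 5.5
shares [-0.0002 -0.0006  0.0117 -0.0001] dist 5.8 q7 -0.75 t 30.1 pos [ 436.7 -257.8  190.8] yaw 20.3 F [-0.4  0.1 -2.6] w 45.4 rp [-3.141  0.   ]
```

No contact now at the height where it caught before; continue down.

```bash
python3 -m pendant '[[[-0.06,0,0,0.01,0],[-0.06,0,0,0.02,0],[-0.06,0,0,0.03,0],[-0.06,0,0,0.03,0],[-0.06,0,0,0.03,0]]]';  python3 go.py 436.5 -257.6 150 20.3
```

```text
t: 30.65
ee_pos: [436.8, -257.8, 175.7]
eef_rot: [-3.141, 0.0, 0.354]
ft_force: [-0.3, -0.8, -1.3]
width: 45.2
grasp_force: 5.5
shares [-0.0004 -0.0006  0.0514 -0.    ] dist 25.7 q7 -0.75 t 30.6 pos [ 436.8 -257.8  175.7] yaw 20.3 F [-0.3 -0.8 -1.3] w 45.2 rp [-3.141  0.   ]
```

```bash
python3 -m pendant '[[[-0.06,0,0,0.02,0],[-0.06,0,0,0.04,0],[-0.06,0,0,0.06,0],[-0.06,0,0,0.08,0],[-0.06,0,0,0.1,0],[-0.06,0,0,0.11,0],[-0.06,0,0,0.11,0],[-0.06,0,0,0.11,0]]]';  python3 go.py 436.5 -257.6 115 20.3;python3 -m pendant '[[[-0.06,0,0,0.004,0],[-0.06,0,0,0.008,0],[-0.06,0,0,0.008,0],[-0.06,0,0,0.008,0]]]'
```

```text
t: 31.45
ee_pos: [436.9, -258.0, 121.0]
eef_rot: [3.142, -0.0, 0.354]
ft_force: [1.1, 0.1, -1.7]
width: 45.3
grasp_force: 5.5
shares [-0.0004 -0.001   0.0119 -0.0001] dist 6.0 q7 -0.74 t 31.4 pos [ 436.9 -258.   121. ] yaw 20.3 F [ 1.1  0.1 -1.7] w 45.3 rp [ 3.142 -0.   ]
t: 31.85
ee_pos: [436.8, -257.9, 117.1]
eef_rot: [3.141, -0.0, 0.354]
ft_force: [-0.0, 0.8, -0.6]
width: 44.9
grasp_force: 5.5
```

```bash
python3 -m pendant '[[[-0.06,0,0,0.003,0],[-0.06,0,0,0.005,0],[-0.06,0,0,0.005,0]]]';python3 -m pendant '[[[-0.2,0,0,0,0],[-0.35,0,0,0,0],[-0.5,0,0,0,0],[-0.5,0,0,0,0],[-0.5,0,0,0,0],[-0.5,0,0,0,0]]]';python3 go.py 436.5 -257.6 250 20.3
```

```text
t: 32.15
ee_pos: [436.7, -257.8, 114.3]
eef_rot: [-3.141, 0.0, 0.354]
ft_force: [0.4, 1.0, -1.2]
width: 45.4
grasp_force: 5.5
t: 32.75
ee_pos: [436.8, -257.9, 114.5]
eef_rot: [3.142, 0.0, 0.354]
ft_force: [-0.2, -0.2, -0.4]
width: 63.9
grasp_force: 0.0
shares [-3.00e-04 -8.00e-04 -2.71e-01 -1.00e-04] dist 135.5 q7 -0.74 t 32.8 pos [ 436.8 -257.9  114.5] yaw 20.3 F [-0.2 -0.2 -0.4] w 63.9 rp [3.142 0.   ]
```

```bash
python3 -m pendant '[[[-0.5,0,0,-0.05,0],[-0.5,0,0,-0.13,0],[-0.5,0,0,-0.2,0],[-0.5,0,0,-0.271,0],[-0.5,0,0,-0.271,0],[-0.5,0,0,-0.271,0],[-0.5,0,0,-0.271,0]]]'>/dev/null; python3 go.py 560 -300 250 64.5; cat > meas.py <<'E'
from h import *
def mk(d,th,x,y,w,h,z):
    g=cv2.cvtColor(d["color"],cv2.COLOR_BGR2GRAY);k=np.zeros_like(g);k[y:y+h,x:x+w]=(g[y:y+h,x:x+w]>th)
    c,_=cv2.findContours(k,cv2.RETR_EXTERNAL,cv2.CHAIN_APPROX_NONE);c=max(c,key=cv2.contourArea)
    r=cv2.minAreaRect(cast(d,c[:,0],z).astype(np.float32));return np.round(r[0],1),np.round(r[1],1),round(r[2],1)
d=cams.get_image("top");e=cams.get_image("scene")
print("plate top",mk(d,150,430,170,100,80,12));print("plate sc",mk(e,140,130,325,100,70,12))
print("mould top",mk(d,170,250,180,115,90,60));print("mould sc",mk(e,138,295,225,105,85,60))
cv2.imwrite("pics/topm.png",d["color"]);cv2.imwrite("pics/scenem.png",e["color"])
E
python3 meas.py
```

```text
shares [ 0.2034  0.166  -0.0022 -0.3684] dist 131.3 q7 -0.75 t 33.5 pos [ 435.8 -257.4  248.9] yaw 20.3 F [-0.6 -0.7  0.6] w 64.0 rp [-3.14e+00  2.00e-03]
plate top (array([ 623.6, -337.2]), array([119.8,  60. ]), 65.0)
plate sc (array([ 622. , -338.3]), array([120.4,  60.5]), 65.0)
mould top (array([587.3,  51.8]), array([170.5, 109.7]), 77.1)
mould sc (array([585.9,  50.6]), array([171. , 111.4]), 77.1)
```

```bash
python3 go.py 622.8 -337.8 180 65;
```

```text
shares [ 0.2951  0.2806  0.137  -0.3725] dist 214.8 q7 -0.75 t 33.5 pos [ 435.8 -257.4  248.5] yaw 20.3 F [-0.4  0.3 -1.2] w 63.9 rp [-3.139e+00  2.000e-03]
```

```bash
python3 -m pendant '[[[-0.5,0.06,0.056,0,-0.06],[-0.5,0.12,0.113,0,-0.13],[-0.5,0.18,0.17,0,-0.19],[-0.5,0.24,0.228,0.02,-0.26],[-0.5,0.295,0.281,0.07,-0.32],[-0.5,0.295,0.281,0.13,-0.3725],[-0.5,0.295,0.281,0.137,-0.3725],[-0.5,0.295,0.281,0.137,-0.3725]]]'>/dev/null; python3 -m pendant '[[[-0.5,0,0,0,0],[-0.5,0,0,0,0]]]'; python3 go.py 622.8 -337.8 80 65; python3 diff.py
```

```text
t: 34.55
ee_pos: [624.2, -338.7, 183.4]
eef_rot: [3.139, 0.0, 1.133]
ft_force: [0.5, 0.7, -0.5]
width: 64.3
grasp_force: 0.0
shares [ 0.0004 -0.0034  0.2067 -0.0005] dist 103.4 q7 -0.1 t 34.5 pos [ 624.2 -338.7  183.4] yaw 64.9 F [ 0.5  0.7 -0.5] w 64.3 rp [3.139 0.   ]
tray right half 23 bottom 0 plate 161
```

```bash
python3 -m pendant '[[[-0.5,0,-0.003,0.08,0],[-0.5,0,-0.003,0.16,0],[-0.5,0,-0.003,0.207,0],[-0.5,0,-0.003,0.207,0],[-0.5,0,-0.003,0.207,0],[-0.5,0,-0.003,0.207,0]]]'; python3 go.py 622.8 -337.8 37 65; python3 - <<'E'
from h import *
e=cams.get_image("scene");o=cv2.imread("pics/scenem.png");D=abs(e["color"].astype(int)-o).max(2)>30
print(D[335:388:3,140:222:3].astype(int))
E
```

```text
t: 35.2
ee_pos: [624.2, -338.7, 80.6]
eef_rot: [3.137, 0.0, 1.134]
ft_force: [0.5, 0.2, 0.7]
width: 63.9
grasp_force: 0.0
shares [ 0.0004 -0.0032  0.0871 -0.0002] dist 43.6 q7 -0.13 t 35.2 pos [ 624.2 -338.7   80.6] yaw 65.0 F [0.5 0.2 0.7] w 63.9 rp [3.137 0.   ]
[[1 1 1 1 1 1 1 1 1 1 1 1 1 1 0 0 0 0 0 0 0 0 0 0 0 0 0 0]
 [1 1 1 1 1 1 1 1 1 1 0 0 0 0 0 0 0 0 0 0 0 0 0 0 0 0 0 0]
 [1 1 1 1 1 1 1 1 1 1 0 0 0 0 0 0 0 0 0 0 0 0 0 0 0 0 0 0]
 [1 1 1 1 1 1 1 1 1 1 0 0 0 0 0 0 0 0 0 0 0 0 0 0 0 0 0 0]
 [1 1 1 1 1 1 1 1 1 1 1 0 0 0 0 0 0 0 0 0 0 0 0 0 0 0 0 0]
 [1 1 1 1 1 1 1 1 1 1 0 0 0 0 0 0 0 0 0 0 0 0 0 0 0 0 0 0]
 [1 1 1 1 1 1 1 1 1 1 0 0 0 0 0 0 0 0 0 0 0 0 0 0 0 0 0 0]
 [1 1 1 1 1 1 1 1 0 0 0 0 0 0 0 0 0 0 0 0 0 0 0 0 0 0 0 0]
 [1 1 1 1 1 1 1 1 0 0 0 0 0 0 0 0 0 0 0 0 0 0 0 0 0 0 0 0]
 [1 1 1 1 1 1 1 0 0 0 0 0 0 0 0 0 0 0 0 0 0 0 0 0 0 0 0 0]
 [1 1 1 1 1 1 1 1 1 1 1 0 0 0 0 0 0 0 0 0 0 0 0 0 0 0 0 0]
 [1 1 1 1 1 1 1 1 1 1 1 1 0 0 0 0 0 0 0 0 0 0 0 0 0 0 0 0]
 [1 1 1 1 1 1 1 1 1 1 1 1 0 0 0 0 0 0 0 0 0 0 0 0 0 0 0 0]
 [1 1 1 1 1 1 1 1 1 1 1 0 0 0 0 0 0 0 0 0 0 0 0 0 0 0 0 0]
 [1 1 1 1 1 1 1 1 1 0 0 0 0 0 0 0 0 0 0 0 0 0 0 0 0 0 0 0]
 [1 1 1 1 0 0 0 0 0 0 0 0 0 0 0 0 0 0 0 0 0 0 0 0 0 0 0 0]
 [1 1 1 1 1 0 0 0 0 0 0 0 0 0 0 0 0 0 0 0 0 0 0 0 0 0 0 0]
 [1 1 1 1 1 1 1 1 1 0 0 0 0 0 0 0 0 0 0 0 0 0 0 0 0 0 0 0]]
```

```bash
python3 -m pendant '[[[-0.5,0,-0.003,0.03,0],[-0.5,0,-0.003,0.06,0],[-0.5,0,-0.003,0.087,0],[-0.5,0,-0.003,0.087,0],[-0.5,0,-0.003,0.087,0],[-0.5,0,-0.003,0.087,0]]]'; python3 -m pendant '[[[0,0,0,0,0],[0.3,0,0,0,0],[0.6,0,0,0,0],[0.8,0,0,0,0],[0.8,0,0,0,0],[0.8,0,0,0,0],[0.8,0,0,0,0]]]'; python3 go.py 622.8 -337.8 37 65
```

```text
t: 35.85
ee_pos: [621.4, -337.4, 34.5]
eef_rot: [3.141, 0.0, 1.134]
ft_force: [0.1, 0.2, 0.1]
width: 63.8
grasp_force: 0.0
t: 36.55
ee_pos: [622.0, -337.7, 35.3]
eef_rot: [3.14, 0.0, 1.134]
ft_force: [1.9, -0.3, 4.9]
width: 14.7
grasp_force: 61.0
shares [ 0.0005  0.0015 -0.0035 -0.0001] dist 1.9 q7 -0.13 t 36.5 pos [ 622.  -337.7   35.3] yaw 65.0 F [ 1.9 -0.3  4.9] w 14.7 rp [3.14 0.  ]
```

```bash
python3 -m pendant '[[[0.8,0,0,-0.02,0],[0.8,0,0,-0.06,0],[0.8,0,0,-0.12,0],[0.8,0,0,-0.18,0],[0.8,0,0,-0.21,0],[0.8,0,0,-0.21,0],[0.8,0,0,-0.21,0]]]';python3 go.py 586.2 51.2 140 77.1
```

```text
t: 37.25
ee_pos: [619.8, -336.7, 138.2]
eef_rot: [-3.139, 0.0, 1.134]
ft_force: [-0.2, 0.3, -3.6]
width: 14.7
grasp_force: 60.0
shares [ 0.6747 -0.3889 -0.0035 -0.1009] dist 389.4 q7 -0.11 t 37.2 pos [ 619.8 -336.7  138.2] yaw 65.0 F [-0.2  0.3 -3.6] w 14.7 rp [-3.139  0.   ]
```

```bash
python3 -m pendant '[[[0.8,0.06,-0.035,0,0],[0.8,0.135,-0.08,0,-0.02],[0.8,0.215,-0.126,0,-0.04],[0.8,0.295,-0.172,0,-0.06],[0.8,0.375,-0.218,0,-0.08],[0.8,0.455,-0.263,0,-0.1],[0.8,0.535,-0.309,0,-0.1],[0.8,0.6,-0.345,0,-0.101]]]'; python3 -m pendant '[[[0.8,0,0,0,0],[0.8,0,0,0,0],[0.8,0,0,0,0]]]'; python3 go.py 586.2 51.2 140 77.1
```

```text
t: 38.05
ee_pos: [589.3, 10.9, 137.5]
eef_rot: [-3.137, -0.0, 1.348]
ft_force: [0.7, -0.3, -3.3]
width: 15.0
grasp_force: 60.0
t: 38.35
ee_pos: [590.6, 6.0, 138.1]
eef_rot: [-3.139, 0.002, 1.345]
ft_force: [0.1, -0.7, -3.6]
width: 15.2
grasp_force: 59.9
shares [ 0.0861 -0.0289 -0.0037 -0.0005] dist 45.4 q7 -0.47 t 38.4 pos [590.6   6.  138.1] yaw 77.0 F [ 0.1 -0.7 -3.6] w 15.2 rp [-3.139e+00  2.000e-03]
```

```bash
python3 -m pendant '[[[0.8,0.043,-0.0145,0,0],[0.8,0.086,-0.029,0,0],[0.8,0.086,-0.029,0.03,-0.0005],[0.8,0.086,-0.029,0.063,-0.0005],[0.8,0.086,-0.029,0.063,-0.0005],[0.8,0.086,-0.029,0.063,-0.0005],[0.8,0.086,-0.029,0.063,-0.0005]]]'; python3 -m pendant '[[[0.8,0,0,0,0],[0.8,0,0,0,0]]]'; python3 go.py 586.2 51.2 98 77.1;  python3 - <<'E'
from h import *
e=cams.get_image("scene");cv2.imwrite("pics/scenep.png",e["color"])
E
```

```text
t: 39.05
ee_pos: [587.6, 51.5, 108.3]
eef_rot: [3.141, 0.0, 1.345]
ft_force: [0.1, -0.2, -3.9]
width: 15.0
grasp_force: 59.8
t: 39.25
ee_pos: [587.5, 52.5, 108.6]
eef_rot: [3.14, -0.0, 1.346]
ft_force: [-0.3, 0.3, -2.9]
width: 15.0
grasp_force: 59.8
shares [-0.003  -0.002   0.0212  0.0004] dist 10.8 q7 -0.55 t 39.2 pos [587.5  52.5 108.6] yaw 77.1 F [-0.3  0.3 -2.9] w 15.0 rp [ 3.14 -0.  ]
```

```bash
python3 -m pendant '[[[0.8,-0.003,-0.002,0,0],[0.8,-0.003,-0.002,0.01,0],[0.8,-0.003,-0.002,0.021,0],[0.8,-0.003,-0.002,0.021,0],[0.8,-0.003,-0.002,0.021,0],[0.8,-0.003,-0.002,0.021,0]]]'; python3 go.py 586.2 51.2 90 77.1
```

```text
t: 39.9
ee_pos: [585.8, 51.6, 97.4]
eef_rot: [-3.142, -0.0, 1.347]
ft_force: [0.8, -0.2, -3.5]
width: 14.8
grasp_force: 59.9
shares [-0.0005  0.0009  0.0148  0.0007] dist 7.4 q7 -0.56 t 39.9 pos [585.8  51.6  97.4] yaw 77.2 F [ 0.8 -0.2 -3.5] w 14.8 rp [-3.142 -0.   ]
```

```bash
python3 -m pendant '[[[0.8,0,0.0005,0.005,0],[0.8,0,0.0005,0.01,0],[0.8,0,0.0005,0.013,0],[0.8,0,0.0005,0.013,0],[0.8,0,0.0005,0.013,0]]]'; python3 go.py 586.2 51.2 85.5 77.1
```

```text
t: 40.4
ee_pos: [586.0, 51.4, 90.9]
eef_rot: [-3.141, 0.0, 1.347]
ft_force: [-0.1, -0.4, -4.3]
width: 14.6
grasp_force: 59.9
shares [-0.0003  0.0005  0.0108  0.0006] dist 5.4 q7 -0.56 t 40.4 pos [586.   51.4  90.9] yaw 77.2 F [-0.1 -0.4 -4.3] w 14.6 rp [-3.141  0.   ]
```

Plate bottom is at about 56 mm, inside the recess with no contact. Continue.

```bash
python3 -m pendant '[[[0.8,0,0,0.004,0],[0.8,0,0,0.008,0],[0.8,0,0,0.011,0],[0.8,0,0,0.011,0],[0.8,0,0,0.011,0]]]'; python3 go.py 586.2 51.2 84.5 77.1
```

```text
t: 40.9
ee_pos: [586.0, 51.4, 85.4]
eef_rot: [-3.141, 0.0, 1.347]
ft_force: [-0.3, 0.8, -4.1]
width: 14.8
grasp_force: 60.0
shares [-0.0002  0.0005  0.0018  0.0006] dist 0.9 q7 -0.56 t 40.9 pos [586.   51.4  85.4] yaw 77.2 F [-0.3  0.8 -4.1] w 14.8 rp [-3.141  0.   ]
```

```bash
python3 -m pendant '[[[0.8,0,0,0.002,0],[0.8,0,0,0.003,0],[0.8,0,0,0.003,0]]]'; python3 -m pendant '[[[0.5,0,0,0,0],[0.2,0,0,0,0],[-0.1,0,0,0,0],[-0.3,0,0,0,0],[-0.3,0,0,0,0],[-0.3,0,0,0,0]]]'; python3 -m pendant '[[[-0.3,0,0,-0.04,0],[-0.3,0,0,-0.12,0],[-0.3,0,0,-0.2,0],[-0.3,0,0,-0.28,0],[-0.3,0,0,-0.33,0],[-0.3,0,0,-0.33,0],[-0.3,0,0,-0.33,0]]]';python3 go.py 400 -300 250 77.1
```

```text
t: 41.2
ee_pos: [586.1, 51.4, 85.2]
eef_rot: [3.141, 0.0, 1.347]
ft_force: [-2.5, -0.6, 5.5]
width: 14.7
grasp_force: 61.3
t: 41.8
ee_pos: [586.0, 51.5, 83.9]
eef_rot: [-3.142, -0.0, 1.347]
ft_force: [0.7, 0.1, 0.8]
width: 55.8
grasp_force: 0.0
t: 42.5
ee_pos: [586.0, 51.3, 249.4]
eef_rot: [3.141, -0.0, 1.347]
ft_force: [-1.3, 0.8, -0.6]
width: 55.6
grasp_force: 0.0
shares [-7.676e-01 -2.066e-01 -1.300e-03  6.000e-04] dist 397.5 q7 -0.5 t 42.5 pos [586.   51.3 249.4] yaw 77.2 F [-1.3  0.8 -0.6] w 55.6 rp [ 3.141 -0.   ]
```

```bash
python3 -m pendant '[[[-0.3,-0.09,-0.02,0,0],[-0.3,-0.18,-0.045,0,0],[-0.3,-0.27,-0.07,0,0],[-0.3,-0.36,-0.09,0,0],[-0.3,-0.45,-0.115,0,0],[-0.3,-0.53,-0.135,0,0],[-0.3,-0.53,-0.135,0,0],[-0.3,-0.53,-0.135,0,0]]]'; python3 - <<'E'
from h import *
d=cams.get_image("top");e=cams.get_image("scene");t=d["color"];s=e["color"]
a=np.hstack([crop(t,262,184,100,75,4),crop(s,296,225,100,75,4)])
b=np.hstack([crop(s,100,205,133,100,3)[:,:400],crop(s,340,140,133,100,3)[:,:400]])
b=cv2.resize(b,(800,300)) if b.shape[1]!=800 else b
cv2.imwrite("pics/c13.png",np.vstack([a,b]))
E
```

```text
t: 43.3
ee_pos: [459.8, -192.7, 247.5]
eef_rot: [-3.138, -0.0, 1.344]
ft_force: [0.8, 1.0, -0.0]
width: 55.6
grasp_force: 0.0
```

View pics/c13.png

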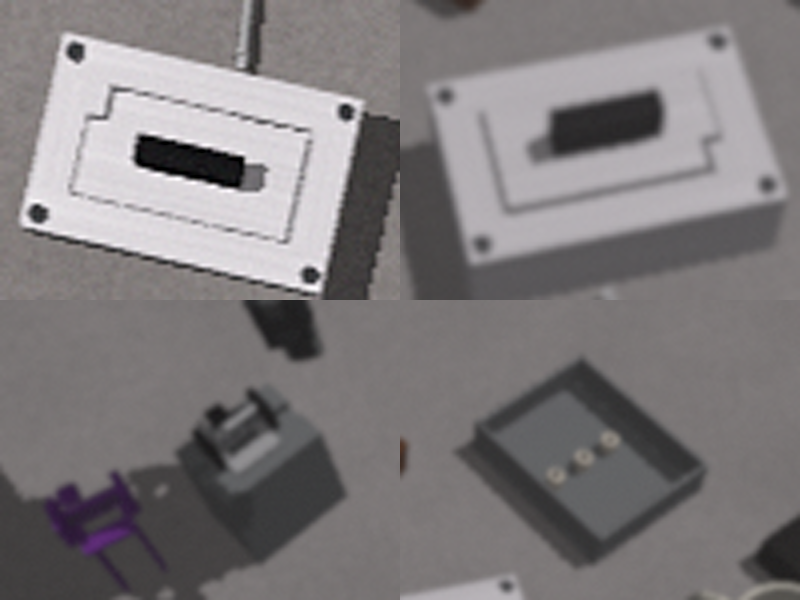

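The picture shows the plate in its recess with an even gap all round, its notch at the key. The tongs are upright in the stand at about (240,435), and the three spacers are in the tray at about (555–610, 440–475).

```bash
python3 -c "
from rig import order
print(order.sign_off())"
```

```text
the job is handed in; nothing more can be done
None
```

I've handed the job in: the three spacers that were present are in the grey tray, the plate is seated in the mould's keyed recess with an even gap all round, and the tongs stand upright in their stand; the judged result was not shown to me.

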